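# Build the adapter stack for a filter crucible on the wide-necked flask

## Task

Set up the filtration on the wide-necked flask: put the large rubber sleeve in its neck, the medium sleeve into that, the small sleeve into the medium one and last the porcelain crucible into the small sleeve, one after another in that order and each fully seated on its shoulder, upright and let go before the next. Lower each in gently, holding it until it is all but seated, and leave it loose: do not drop it or press it hard, or the sleeves wedge. Leave the jar, the jug and the spatula where they are.

Things in the scene. Friction and masses are not known exactly. Their poses are not given: they have to be found in the camera images.
- sleeve_large: Largest of three like red-brown rubber sleeves, upright on its narrow end, 42 mm tall: collar (top 24 mm, grip here) 68 mm across; under its flat shoulder an 18 mm skirt tapers 57.8 to 48 mm. Bore 52 mm at the top, narrowing. Origin: centre of underside, z up; yaw meaningless. 75 g. Seated: shoulder on the wide flask's rim, origin 18 mm below the rim.
- sleeve_medium: Middle of three like red-brown rubber sleeves, upright on its narrow end, 42 mm tall: collar (top 24 mm, grip here) 59 mm across; under its flat shoulder an 18 mm skirt tapers 48.8 to 40 mm. Bore 43 mm at the top, narrowing. Origin: centre of underside, z up; yaw meaningless. 55 g. Seated: shoulder on the large sleeve's top, origin 24 mm above the large one's.
- sleeve_small: Smallest of three like red-brown rubber sleeves, upright on its narrow end, 42 mm tall: collar (top 24 mm, grip here) 50 mm across; under its flat shoulder an 18 mm skirt tapers 39.8 to 32 mm. Bore 34 mm at the top, narrowing. Origin: centre of underside, z up; yaw meaningless. 40 g. Seated: shoulder on the medium sleeve's top, origin 24 mm above the medium one's.
- crucible: White porcelain filter crucible, a round cup standing upright, 42 mm tall, 50 g: rim band (top 24 mm, grip here) 41 mm across; under its shoulder an 18 mm skirt tapers 30.8 to 25 mm. Origin: centre of underside, z up. Seated: shoulder on the small sleeve's top, origin 24 mm above the small one's.
- wide_flask: Whitish plastic filter flask with the wide neck, fixed to the bench, 110 mm tall, foot 110 mm in diameter, tapering up to the neck. Origin: centre of its underside; z up; a short hose nozzle sticks out along its +x from the neck about 90 mm up.
- wide_flask_mouth (a point): Centre of the wide flask's open mouth, on its axis, level with the flat top of the rim, 110 mm above the bench. Bore 61 mm wide and 32 mm deep, rim 77 mm outside.
- narrow_flask: A second filter flask of the same body, fixed, 110 mm tall, but with a narrow neck: bore 24 mm, rim 40 mm outside; not used. Origin: centre of its underside.
- jar: Bystander: small amber jar with a black cap, 38 mm in diameter, 50 mm tall, loose. Origin: centre of its underside.
- jug: Bystander: clear plastic measuring jug, 84 mm across at the rim, 120 mm tall, with a handle on its +y side out to 71 mm from the axis; loose. Origin: centre of its underside.
- spatula: Bystander: slim steel laboratory spatula, 195 mm long, 16 mm across its blade, lying flat along its own x; loose. Origin: under its middle.
There are look-alikes about, which are no part of the job. What is shaped like the sleeve_large but white is not meant.

How it is judged:
By the outcome, as a careful person would: the job done as asked, in the order asked, and still so for the second after the job is handed in, with the robot touching nothing.
It also fails if it takes over 106 s, if anything falls off the work surface, if the arm or the gripper's body presses on something with over 40 N, if the wrist force passes 120 N, or if a joint passes its speed limit or range.

## Robot

A 6-joint arm with a two-finger parallel gripper is mounted at the origin on the work surface. World frame = base frame: x ahead of the robot, y to its left, z up, the work surface at z = 0. Lengths are in mm, angles in degrees, forces in N, time in s.
With the tool pointing down it reaches from about 350 to 850 mm from the base axis. Payload 8.1 kg.
Tool frame: the origin (TCP) lies between the finger pads; the fingertips stand 22 mm ahead of it and the grasp point (between the pads) lies 3 mm ahead of it; z points along the fingers, y is the direction in which the jaws open and shut (so a half turn about z gives the same grasp; the last joint's range is limited). The gripper opens to 85 mm and grips with 20 to 120 N. Pads are 22 mm wide; open, the fingers measure 114 mm over their backs; the gripper's body (76 mm by 85 mm) begins 54 mm behind the grasp point. The pads swing forward as they close: fully open they stand 13 mm farther back than shut.
Start: joints at [64.206, 7.471, 85.268, -0, 87.261, -4.893], TCP at [214.037, 560.53, 253.292] pointing down, gripper open.
Joint ranges: [-169.43, 169.43], [-51.17, 129.36], [1.28, 143.12], [-76.62, 256.62], [0, 156.53], [-152.29, 152.29]. Speed limits (degrees/s): [136.94, 136.94, 159.86, 180, 180, 180].

## Interface

Orientations are given as [roll, pitch, yaw] about the fixed x, y, z axes, in that order (R = Rz(yaw) Ry(pitch) Rx(roll)).
In Python, from bench import r gives the robot as it stands.
- The arm moves only by the tool drive_tool, never from a script. Its argument "moves" is a list of rows, each a list of 2 entries, a list of its own where there are three numbers: the shift along the world's x, y, z in mm, then the turn about the world's z in degrees. A call has exactly 8 rows; each row is the pose to reach, as a shift and turn from the pose commanded when the call began; what a row does not reach only later rows make up. A row lasts 1/12 s, in which the tool goes at most 41.7 mm and 7.16 degrees, less where a joint would pass 70% of its speed; a pose out of reach is approached as far as the arm can. A call with a gripper value outside its range is refused whole. "fingers" is the finger opening in mm, from 0 to 85.4, set as the call begins (left out, the last holds). The fingers move at their own pace and stop on an object; "squeeze" is the grip in N (left out, the last holds). Time passes only in rows, so rows that repeat a pose let the fingers close, or fill a call up. It gives the time, the measured TCP pose, the force and the opening at its end, in the units of the state.
- r.sense(): the state, without advancing time (a new reading comes with each control period).
- r.snapshot(name): name is "scene" or "top" or "wrist"; returns a dict with "pixels" (480x640x3 uint8, red, green, blue), "camera_matrix" (3x3 intrinsics, pixels), "xyz" and "orientation" of the camera in the world. Camera axes: x right, y down, z forward; pixel columns grow to the right and rows downward; lengths in mm; the calibration is good to about 2 mm. A picture is of the moment at which its call begins. There is no depth.
- r.hand_in(): hands the job in, once; it reports no verdict.
The state is a dict: "time": time; "joint_pos": joint angles; "qd": joint speeds; "joint_efforts": joint torques, N m; "tool_pos": TCP position; "tcp_rot": TCP orientation; "ft_force": force on the tool from outside, world axes, zero at the start; "wrist_torque": the same for the moment, N m; "finger_gap": finger opening in mm.
Only numpy, scipy, OpenCV 4.12 (cv2) and the standard library are available. Lean on these libraries where they do the work, as an engineer would, in place of code of your own. Each camera call takes 0.05 s, during which the arm holds its last target.

## Working session

There is one attempt and no reset: what is moved stays moved. The work goes in short steps, Python scripts to look and compute and a tool call to move; the robot and the scene stay as the last step left them, time stands still between calls to the robot, and variables do not carry over. Pictures are saved under pics/ and viewed, and the job is handed in when it is done.

Besides the shell and the picture viewer there is one more tool, called after "Emit:" by a JSON object that holds its "method" and its "body". drive_tool: Moves the arm, as the interface text tells. Its arguments: {"type":"object","properties":{"moves":{"type":"array","items":{"type":"array"}},"fingers":{"type":"number"},"squeeze":{"type":"number"}},"required":["moves"]}

```bash
ls; mkdir -p pics; cat > h.py <<'E'
import numpy as np,cv2,pickle
from bench import r
from scipy.spatial.transform import Rotation as R
def snap(n,f):
    s=r.snapshot(n); cv2.imwrite(f'pics/{f}.png',s['pixels'][:,:,::-1]); pickle.dump(s,open(f'pics/{f}.pkl','wb')); return s
def load(f): return pickle.load(open(f'pics/{f}.pkl','rb'))
def rot(s):
    o=np.array(s['orientation'],float)
    return o if o.shape==(3,3) else R.from_euler('xyz',o,degrees=True).as_matrix()
def ray(s,u,v):
    d=rot(s)@np.linalg.inv(s['camera_matrix'])@np.array([u,v,1.]); return np.array(s['xyz'],float),d
def onplane(s,u,v,z):
    o,d=ray(s,u,v); return o+d*(z-o[2])/d[2]
def proj(s,p):
    q=np.array(s['camera_matrix'])@(rot(s).T@(np.array(p,float)-s['xyz'])); return q[:2]/q[2]
E
python3 - <<'E'
from h import *
print(r.sense())
for n in ("scene","top","wrist"):
    s=snap(n,n+'0'); print(n,s['xyz'],s['orientation'],s['camera_matrix'])
E
```

```text
pics
{'time': 0.0, 'joint_pos': array([ 6.42062262e+01,  7.51475038e+00,  8.53327083e+01,  1.20025657e-03,
        8.72630625e+01, -4.89415049e+00]), 'qd': array([-0.00175845,  0.15030466, -0.15733375, -0.06922553,  0.01164637,
        0.14289589]), 'joint_efforts': array([ 5.42020134e-04, -5.69382405e+01, -5.00562286e+01, -2.60249553e-04,
        1.43682034e-02,  3.41125690e-05]), 'tool_pos': array([213.78545259, 560.04070593, 252.215284  ]), 'tcp_rot': array([-1.79889984e+02, -1.06235293e-02,  1.59100308e+02]), 'ft_force': array([ 0.47946753,  0.5998397 , -0.5346456 ]), 'wrist_torque': array([ 0.03506272, -0.02752633, -0.02424383]), 'finger_gap': 85.26085143239285}
scene [ 899.8922469  -431.46684244  781.09464468] [-138.70064782    0.93494351   41.11436764] [[465.30738238   0.         314.39331844]
 [  0.         465.30738238 243.70234336]
 [  0.           0.           1.        ]]
top [ 377.66166464   11.94973838 1240.2883032 ] [-173.99295647   -0.96645243  -90.57104266] [[497.58253039   0.         319.71455005]
 [  0.         497.58253039 239.71216654]
 [  0.           0.           1.        ]]
wrist [133.52174073 590.55684031 372.26360716] [1.60857926e+02 6.60324641e-02 6.90235243e+01] [[343.70318083   0.         318.88673224]
 [  0.         343.70318083 235.70651492]
 [  0.           0.           1.        ]]
```

View pics/scene0.png

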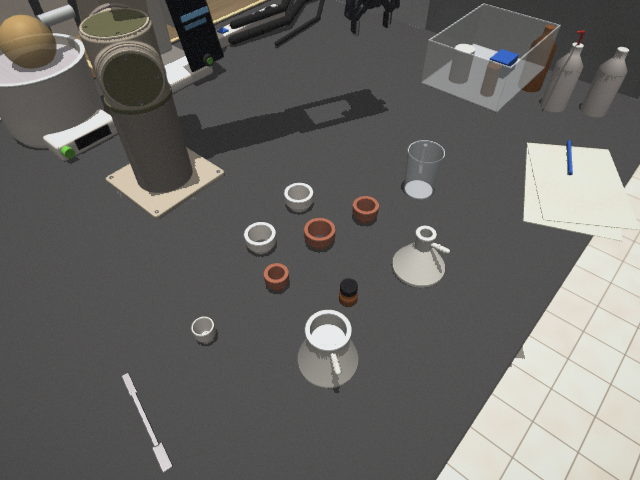

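View pics/top0.png

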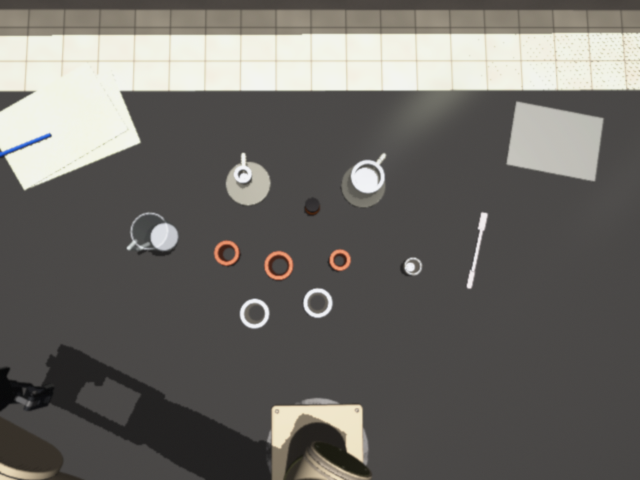

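View pics/wrist0.png

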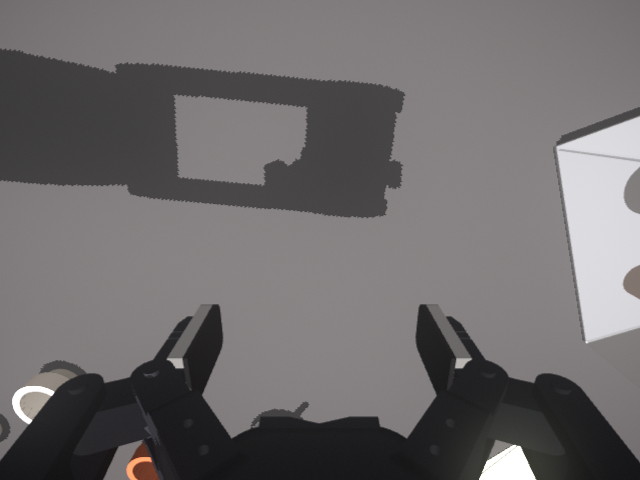

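Top view: red sleeves are near (226,253), (279,265) and (340,260), the crucible near (413,267), the wide mouth near (367,177) and the jar near (312,206). Next I fit the rims in both views.

```bash
cat > m.py <<'E'
from h import *
def ellipses(s,mask,z,amin=60,label=''):
    out=[]
    cs,_=cv2.findContours(mask.astype(np.uint8),cv2.RETR_EXTERNAL,cv2.CHAIN_APPROX_NONE)
    for c in cs:
        if cv2.contourArea(c)<amin: continue
        pts=np.array([onplane(s,u,v,z)[:2] for u,v in c[:,0]],np.float32)
        (x,y),rad=cv2.minEnclosingCircle(pts)
        e=cv2.fitEllipse(pts)
        m=c[:,0].mean(0)
        print(label,'px',m.round(0),'ell c',np.round(e[0],1),'axes',np.round(e[1],1),'circ',round(x,1),round(y,1),'d',round(2*rad,1))
E
python3 - <<'E'
from m import *
s=load('top0');im=s['pixels'].astype(int);Rr,G,B=im[...,0],im[...,1],im[...,2]
print([im[253,x].tolist() for x in range(212,242,2)])
ellipses(s,(Rr>140)&(Rr-B>60),42,label='red top')
w=(im.min(2)>150); w[:130]=0; w[350:]=0; w[:,:100]=0
ellipses(s,w,42,label='white z42'); ellipses(s,w,110,label='white z110')
d=cv2.resize(s['pixels'][140:320,200:460],None,fx=3,fy=3,interpolation=0);cv2.imwrite('pics/topcrop.png',d[:,:,::-1])
s=load('scene0');im=s['pixels'].astype(int)
d=cv2.resize(s['pixels'][170:390,180:450],None,fx=2.7,fy=2.7,interpolation=0);cv2.imwrite('pics/scenecrop.png',d[:,:,::-1])
E
```

```text
[[77, 74, 73], [179, 115, 91], [228, 141, 105], [116, 62, 44], [65, 34, 23], [66, 41, 34], [74, 70, 68], [76, 74, 72], [76, 74, 72], [75, 73, 72], [76, 74, 73], [105, 82, 75], [226, 141, 106], [188, 110, 81], [66, 53, 49]]
red top px [278. 265.] ell c [443.3  90.8] axes [67.4 67.8] circ 443.3 90.7 d 69.9
red top px [340. 259.] ell c [455.2 -57.5] axes [49.1 50.4] circ 455.1 -57.0 d 51.9
red top px [226. 252.] ell c [474.7 216.1] axes [58.2 58.6] circ 474.6 216.2 d 60.6
white z42 px [254. 313.] ell c [329.3 148.3] axes [67.4 67.9] circ 329.2 148.2 d 69.9
white z42 px [317. 303.] ell c [352.7  -2.6] axes [67.1 68.2] circ 352.8 -2.7 d 69.7
white z42 px [413. 266.] ell c [ 438.2 -233.9] axes [39.6 40.3] circ 438.2 -234.0 d 42.1
white z42 px [164. 236.] ell c [515.2 366.4] axes [62.7 63. ] circ 515.0 366.9 d 65.2
white z42 px [477. 250.] ell c [ 490.5 -393.9] axes [ 14.8 227.3] circ 475.7 -388.7 d 189.7
white z42 px [370. 173.] ell c [ 664.3 -131.8] axes [ 77.5 102.1] circ 671.7 -137.9 d 113.2
white z42 px [247. 179.] ell c [647.8 165.8] axes [ 99.8 114.8] circ 656.4 168.0 d 128.6
white z
[... 280 characters left out ...]
 303.] ell c [354.2  -1.8] axes [63.3 64.3] circ 354.2 -1.9 d 65.7
white z110 px [413. 266.] ell c [ 434.8 -220. ] axes [37.4 38. ] circ 434.8 -220.0 d 39.7
white z110 px [164. 236.] ell c [507.4 346.3] axes [59.1 59.4] circ 507.2 346.7 d 61.5
white z110 px [477. 250.] ell c [ 484.1 -370.8] axes [ 13.9 214.4] circ 470.1 -366.0 d 178.9
white z110 px [370. 173.] ell c [ 648.1 -123.6] axes [73.1 96.3] circ 655.0 -129.4 d 106.8
white z110 px [247. 179.] ell c [632.5 157.1] axes [ 94.1 108.3] circ 640.6 159.2 d 121.3
white z110 px [556. 151.] ell c [ 700.7 -572.1] axes [118.9 256.3] circ 711.9 -560.6 d 238.3
white z110 px [116. 141.] ell c [729.8 463.6] axes [ 61.1 104.7] circ 724.8 458.7 d 103.0
```

View pics/topcrop.png

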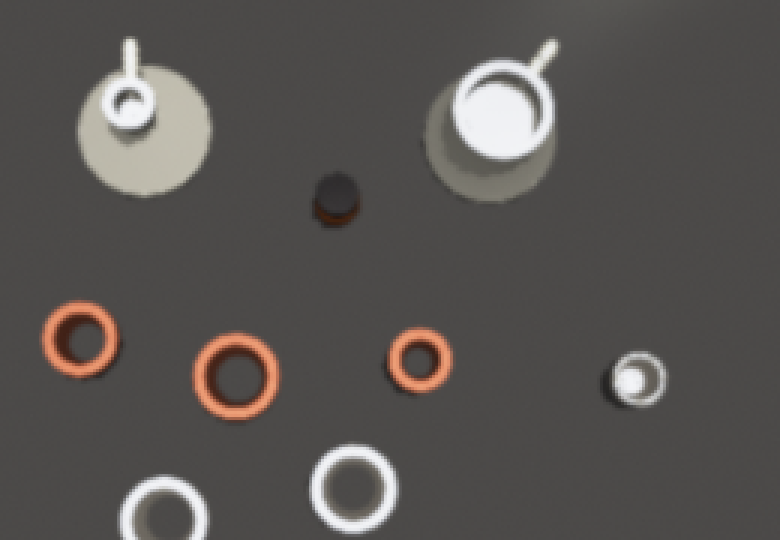

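View pics/scenecrop.png

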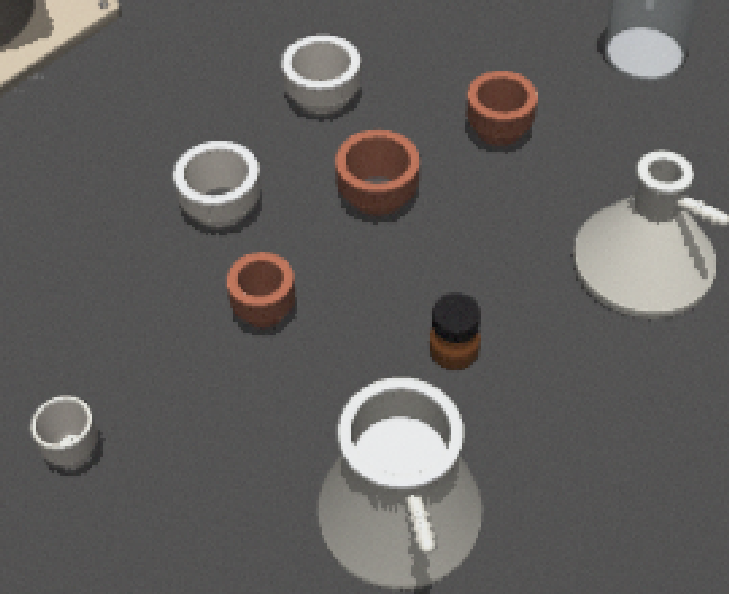

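```bash
python3 - <<'E'
from m import *
def openfill(w,k):
    w=w.astype(np.uint8); cs,_=cv2.findContours(w,cv2.RETR_EXTERNAL,cv2.CHAIN_APPROX_NONE)
    f=np.zeros_like(w); cv2.drawContours(f,cs,-1,1,-1)
    return cv2.morphologyEx(f,cv2.MORPH_OPEN,cv2.getStructuringElement(cv2.MORPH_ELLIPSE,(k,k)))
s=load('top0');im=s['pixels'].astype(int)
w=(im.min(2)>195); w[:150]=0;w[205:]=0;w[:,:340]=0;w[:,400:]=0
ellipses(s,openfill(w,11),110,label='mouth top')
w=(im.min(2)>150); w[:150]=0;w[205:]=0;w[:,:340]=0;w[:,400:]=0
ellipses(s,openfill(w,11),110,label='mouth top150')
s=load('scene0');im=s['pixels'].astype(int);Rr,G,B=im[...,0],im[...,1],im[...,2]
print([im[y,320].tolist() for y in range(205,250,2)])
for th in (145,160):
    ellipses(s,openfill((Rr>th)&(Rr-B>60),1),42,amin=30,label='red scene%d'%th)
for th in (195,210):
    w=(im.min(2)>th);w[:300]=0;w[360:]=0;w[:,:290]=0;w[:,370:]=0
    ellipses(s,openfill(w,9),110,label='mouth scene')
w=(im.min(2)>150);w[:305]=0;w[350:]=0;w[:,:180]=0;w[:,225:]=0
ellipses(s,openfill(w,1),42,amin=30,label='cruc scene')
E
```

```text
mouth top px [367. 176.] ell c [ 644.  -120.4] axes [73.5 73.9] circ 644.4 -120.3 d 76.3
mouth top150 px [367. 176.] ell c [ 644.2 -120.5] axes [76.7 77.3] circ 644.2 -121.0 d 79.7
[[83, 83, 83], [82, 81, 81], [82, 83, 83], [85, 84, 85], [86, 85, 84], [82, 81, 81], [103, 89, 83], [192, 120, 94], [106, 71, 58], [97, 64, 53], [96, 63, 51], [99, 65, 52], [98, 61, 50], [98, 63, 52], [96, 60, 49], [86, 74, 71], [108, 91, 84], [189, 116, 90], [90, 58, 49], [81, 53, 42], [80, 50, 40], [71, 46, 37], [61, 44, 41]]
red scene145 px [276. 273.] ell c [454.9 -58.4] axes [47.1 47.5] circ 454.9 -58.3 d 49.5
red scene145 px [319. 229.] ell c [442.7  89.9] axes [63.7 65.6] circ 442.9 89.8 d 67.3
red scene145 px [365. 205.] ell c [474.3 214.9] axes [55.5 55.9] circ 474.3 214.9 d 58.0
red scene145 px [20. 29.] ell c [-1049.6   143.2] axes [138.4 242.4] circ -1051.1 146.1 d 253.5
red scene160 px [276. 273.] ell c [455.  -58.2] axes [46.1 47. ] circ 454.9 -58.3 d 48.6
red scene160 px [319. 229.] ell c [442.8  90.1] axes [63.4 64.7] circ 442.5 90.1 d 66.2
red scene160 px [366. 205.] ell c [474.2 215. ] axes [54.7 55.2] circ 474.3 214.9 d 57.1
red scene160 px [20. 28.] ell c [-1060.3   147.3] axes [128.  224.7] circ -1060.0 157.3 d 230.1
mouth scene px [328. 330.] ell c [ 644.  -121.4] axes [74.  74.5] circ 644.1 -121.4 d 76.0
mouth scene px [328. 329.] ell c [ 644.  -121.2] axes [73.7 74.2] circ 644.2 -121.3 d 75.7
cruc scene px [202. 326.] ell c [ 438.2 -235. ] axes [39.1 39.5] circ 438.0 -234.9 d 41.1
```

Emit:
{"method": "drive_tool", "body": {"moves": [[[6,-12,0],0],[[17,-35,0],0],[[34,-70,0],0],[[51,-105,0],0],[[69,-141,0],0],[[86,-176,0],0],[[104,-212,0],0],[[120,-246,0],0]], "fingers": 75, "squeeze": 25}}

```text
time: 0.82
tool_pos: [334.4, 312.6, 253.0]
tcp_rot: [-180.0, 0.0, 159.1]
ft_force: [0.9, 0.1, 1.2]
finger_gap: 75.1
```

Emit:
{"method": "drive_tool", "body": {"moves": [[[17,-35,0],0],[[34,-69,0],0],[[51,-105,0],0],[[69,-141,0],0],[[85,-174,0],0],[[98,-202,0],0],[[106,-218,0],0],[[109,-224,0],0]]}}

```text
time: 1.48
tool_pos: [443.7, 88.0, 253.0]
tcp_rot: [-180.0, 0.0, 158.9]
ft_force: [0.3, -0.1, -1.2]
finger_gap: 74.7
```

```bash
python3 - <<'E'
from h import *
q=r.sense();print(q['time'],q['tool_pos'],q['tcp_rot'],q['joint_pos'],q['finger_gap'],q['ft_force'])
snap('scene','s1');snap('wrist','w1')
E
```

```text
1.4833 [443.72795194  87.96343676 253.03919873] [-1.79957112e+02  4.13248148e-03  1.58918148e+02] [ 4.74474193e+00 -1.60250239e+01  1.07624017e+02 -4.04200333e-02
  8.84159722e+01 -6.41722818e+01] 74.66733078715922 [ 0.26486823 -0.12096752 -1.15328389]
```

View pics/s1.png

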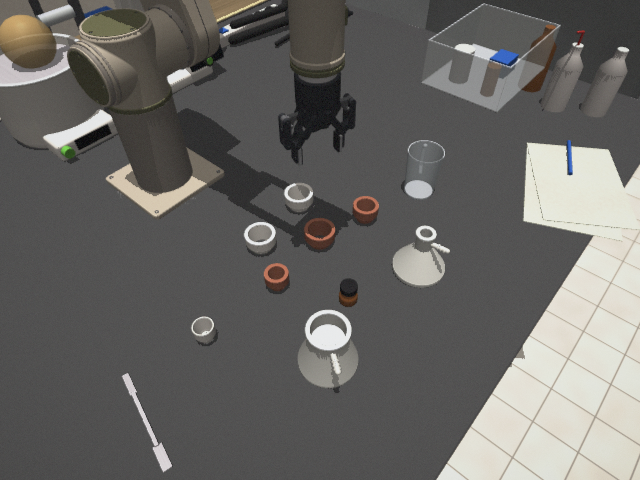

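View pics/w1.png

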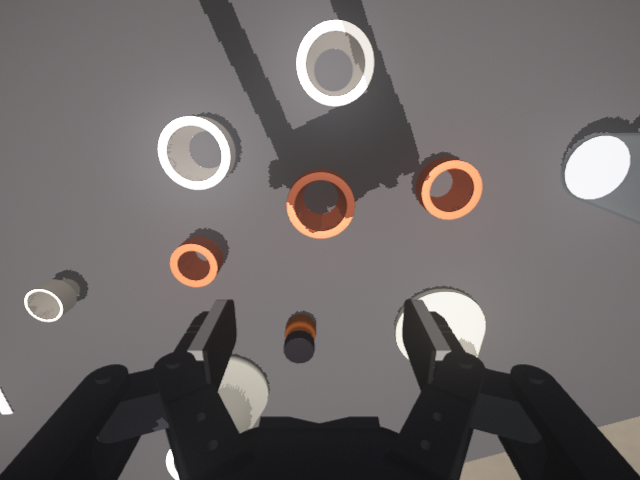

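```bash
python3 - <<'E'
from m import *
s=load('w1');im=s['pixels'].astype(int);Rr,G,B=im[...,0],im[...,1],im[...,2]
for th in (100,200):ellipses(s,(Rr>th)&(Rr-B>60),42,amin=200,label='red wrist')
q=r.sense();T=R.from_euler('xyz',q['tcp_rot'],degrees=True).as_matrix();t=q['tool_pos'];print(q['time'],t)
for nm in('w1','s1'):
  s=load(nm)
  for d in (6,10,14,18,22):
    print(nm,d,[proj(s,t+T@np.array([x,y,d])).round(0).tolist() for y in(-37.3,37.3) for x in (-11,11)])
s=load('s1');d=cv2.resize(s['pixels'][80:240,230:400],None,fx=3.5,fy=3.5,interpolation=2);cv2.imwrite('pics/s1c.png',d[:,:,::-1])
E
```

```text
red wrist px [193. 265.] ell c [453.8 -57.5] axes [49.3 49.9] circ 453.8 -57.4 d 50.9
red wrist px [320. 205.] ell c [442.   89.8] axes [67.  67.3] circ 442.0 89.9 d 68.3
red wrist px [451. 189.] ell c [473.4 214.6] axes [58.3 58.8] circ 473.4 214.6 d 59.6
red wrist px [193. 265.] ell c [453.9 -57.7] axes [48.7 49.2] circ 453.9 -57.8 d 50.1
red wrist px [315. 225.] ell c [445.4  87.5] axes [54.3 61.1] circ 446.0 87.3 d 67.4
red wrist px [451. 189.] ell c [473.6 214.8] axes [57.3 58.2] circ 473.5 214.7 d 59.0
1.5833 [443.16690886  89.70660934 253.02264094]
w1 6 [[237.0, 349.0], [233.0, 304.0], [408.0, 348.0], [412.0, 304.0]]
w1 10 [[239.0, 343.0], [235.0, 299.0], [406.0, 343.0], [410.0, 299.0]]
w1 14 [[241.0, 337.0], [237.0, 295.0], [403.0, 337.0], [407.0, 295.0]]
w1 18 [[243.0, 332.0], [239.0, 291.0], [401.0, 332.0], [405.0, 290.0]]
w1 22 [[245.0, 327.0], [241.0, 286.0], [400.0, 327.0], [403.0, 286.0]]
s1 6 [[303.0, 162.0], [298.0, 155.0], [339.0, 150.0], [333.0, 143.0]]
s1 10 [[303.0, 164.0], [298.0, 157.0], [339.0, 151.0], [333.0, 145.0]]
s1 14 [[303.0, 166.0], [298.0, 159.0], [339.0, 153.0], [333.0, 147.0]]
s1 18 [[303.0, 167.0], [298.0, 161.0], [339.0, 155.0], [333.0, 149.0]]
s1 22 [[303.0, 169.0], [298.0, 162.0], [339.0, 157.0], [333.0, 150.0]]
```

View pics/s1c.png

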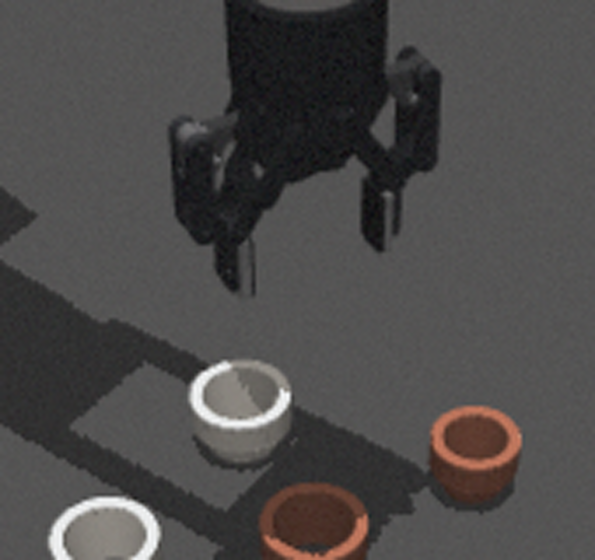

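Emit:
{"method": "drive_tool", "body": {"moves": [[[0,0,-15],0],[[0,0,-45],0],[[0,0,-80],0],[[0,0,-115],0],[[0,0,-150],0],[[0,0,-183],0],[[0,0,-206],0],[[0,0,-216],0]]}}

```text
time: 2.25
tool_pos: [439.5, 91.7, 33.4]
tcp_rot: [-179.9, -0.3, 159.2]
ft_force: [-0.9, 0.5, -0.8]
finger_gap: 74.9
```

Emit:
{"method": "drive_tool", "body": {"moves": [[[0,0,0],0],[[0,0,0],0],[[0,0,0],0],[[0,0,0],0],[[0,0,0],0],[[0,0,0],0],[[0,0,0],0],[[0,0,0],0]], "fingers": 60, "squeeze": 25}}

```text
time: 2.92
tool_pos: [443.3, 90.5, 37.7]
tcp_rot: [180.0, 0.0, 159.1]
ft_force: [-0.2, 0.5, -0.6]
finger_gap: 68.3
```

Emit:
{"method": "drive_tool", "body": {"moves": [[[0,0,4],0],[[0,0,14],0],[[0,0,32],0],[[0,0,57],0],[[0,0,85],0],[[0,0,113],0],[[0,0,132],0],[[0,0,140],0]]}}

```text
time: 3.58
tool_pos: [444.9, 90.7, 181.9]
tcp_rot: [179.8, 0.3, 159.1]
ft_force: [-0.6, -0.7, -0.4]
finger_gap: 68.2
```

Emit:
{"method": "drive_tool", "body": {"moves": [[[6,-6,0],0],[[18,-19,0],0],[[36,-38,0],0],[[58,-61,0],0],[[82,-86,0],0],[[106,-111,0],0],[[130,-136,0],0],[[152,-160,0],0]]}}

```text
time: 4.25
tool_pos: [595.3, -71.5, 174.7]
tcp_rot: [-180.0, -0.2, 159.1]
ft_force: [1.1, 1.0, 0.2]
finger_gap: 68.5
```

Emit:
{"method": "drive_tool", "body": {"moves": [[[18,-18,0],0],[[32,-33,0],0],[[42,-44,0],0],[[47,-49,0],0],[[49,-51,0],0],[[49,-51,0],0],[[49,-51,0],0],[[49,-51,0],0]]}}

```text
time: 4.92
tool_pos: [643.5, -119.6, 177.0]
tcp_rot: [180.0, -0.0, 159.1]
ft_force: [0.1, 0.0, 0.4]
finger_gap: 68.4
```

```bash
python3 - <<'E'
from m import *
q=r.sense();print(q['time'],q['tool_pos'],q['tcp_rot'],q['finger_gap'],q['ft_force'])
s=snap('wrist','w2');im=s['pixels'].astype(int);Rr,G,B=im[...,0],im[...,1],im[...,2]
s=snap('scene','s2')
d=cv2.resize(s['pixels'][200:400,230:430],None,fx=3,fy=3,interpolation=2);cv2.imwrite('pics/s2c.png',d[:,:,::-1])
E
```

```text
4.9167 [ 643.53166738 -119.62443388  177.02367908] [ 1.79995060e+02 -3.85196053e-02  1.59146800e+02] 68.4420292673222 [0.12992295 0.03456389 0.4182509 ]
```

View pics/s2c.png

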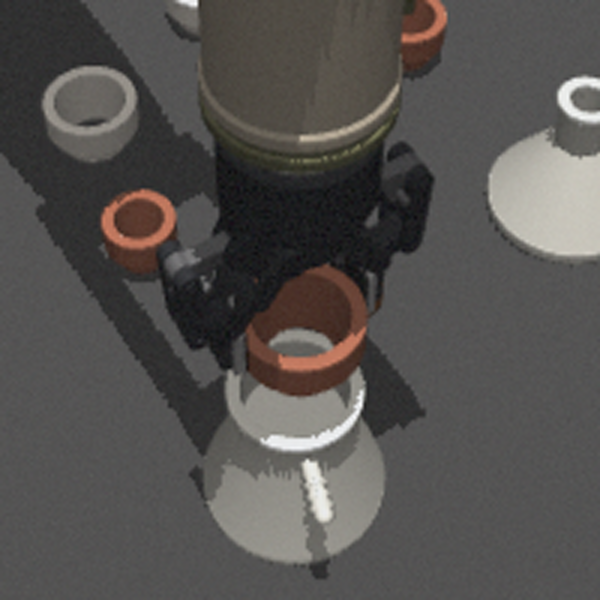

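View pics/w2.png

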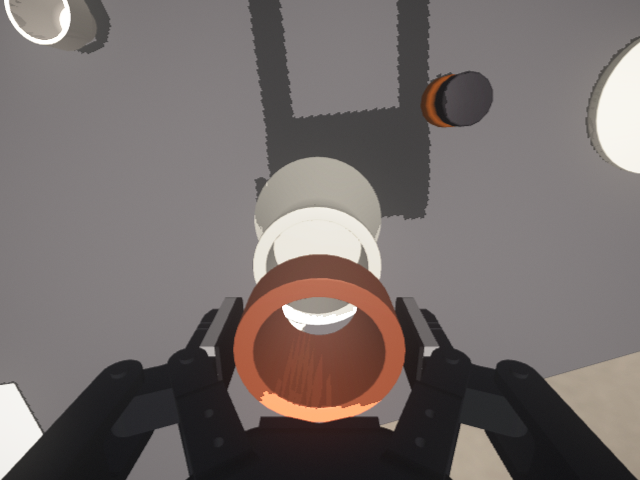

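```bash
python3 - <<'E'
from m import *
from scipy.optimize import least_squares
def circ(P,rad=None):
    P=np.array(P)
    f=lambda p: np.hypot(P[:,0]-p[0],P[:,1]-p[1])-(rad or p[2])
    o=least_squares(f,[*P.mean(0),rad or 35],loss='soft_l1'); return o.x.round(2),np.sqrt((f(o.x)**2).mean()).round(2)
s=load('w2');im=s['pixels'].astype(int);Rr,G,B=im[...,0],im[...,1],im[...,2]
# mouth rim outer edge: leftmost/rightmost bright px per row + top boundary
w=im.min(2)>185
lab=cv2.morphologyEx(w.astype(np.uint8),cv2.MORPH_OPEN,np.ones((2,2)))
pts=[]
for y in range(212,262,3):
    xs=np.where(lab[y,240:400])[0]+240
    if len(xs): pts+= [(xs.min()-.5,y),(xs.max()+.5,y)]
print(pts[::6])
P=[onplane(s,u,v,110)[:2] for u,v in pts]
print('mouth',circ(P),circ(P,38.5))
# sleeve top ring outer: lower half, red boundary
red=(Rr-B>40)&(Rr>80)
pts=[]
for y in range(355,415,3):
    xs=np.where(red[y,225:415])[0]+225
    pts+=[(xs.min()-.5,y),(xs.max()+.5,y)]
for z in (181.5,):
    P=[onplane(s,u,v,z)[:2] for u,v in pts]
    print('sleeve',z,circ(P),circ(P,34))
E
```

```text
[(np.float64(293.5), 212), (np.float64(277.5), 221), (np.float64(256.5), 230), (np.float64(260.5), 239), (np.float64(256.5), 248), (np.float64(254.5), 257)]
mouth (array([ 643.48, -121.  ,   38.18]), np.float64(1.44)) (array([ 643.92, -121.19,   38.5 ]), np.float64(1.43))
sleeve 181.5 (array([ 648.94, -122.21,   34.63]), np.float64(0.14)) (array([ 649.96, -122.61,   34.  ]), np.float64(0.38))
```

```bash
python3 - <<'E'
from m import *
s=load('s2')
d=cv2.resize(s['pixels'][280:340,300:360],None,fx=10,fy=10,interpolation=0);cv2.imwrite('pics/s2d.png',d[:,:,::-1])
s=load('w2')
d=cv2.resize(s['pixels'][190:440,200:440],None,fx=2.4,fy=2.4,interpolation=0);cv2.imwrite('pics/w2d.png',d[:,:,::-1])
E
```

```text
(no output)
```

View pics/s2d.png

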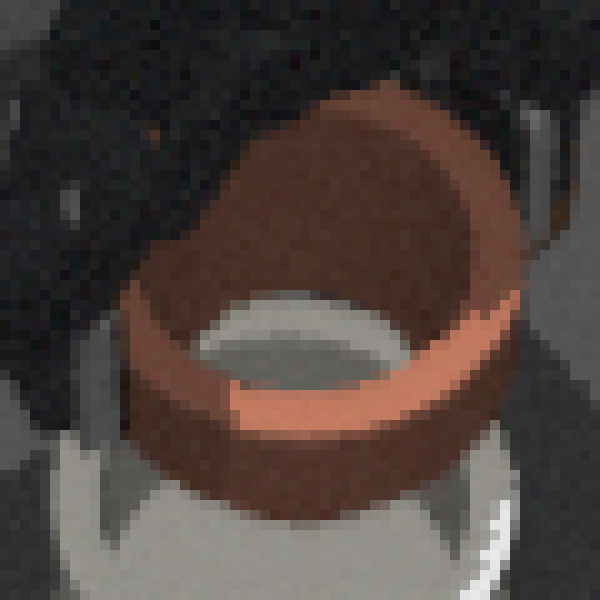

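View pics/w2d.png

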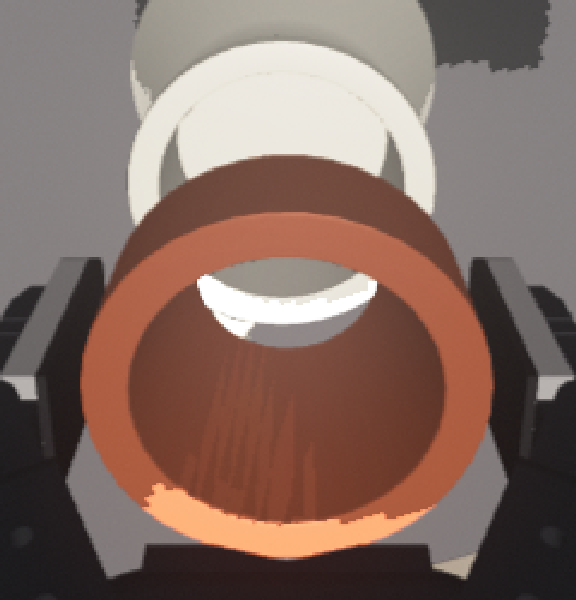

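```bash
python3 - <<'E'
from m import *
s=load('w2');T=R.from_euler('xyz',r.sense()['tcp_rot'],degrees=True).as_matrix();t=r.sense()['tool_pos']
for z in (178,182,186,190):
  o=[]
  for a in [(288,212),(82,385),(492,380),(288,558),(288,257),(128,385),(446,385),(290,522)]:
    p=onplane(s,200+a[0]/2.4-.3,190+a[1]/2.4-.3,z); o.append((T.T@(p-t))[:2].round(1).tolist())
  print(z,o)
s=load('s2')
for z in (178,182,186,190):
  o=[]
  for a in [(310,440),(522,262),(125,300),(390,82)]:
    p=onplane(s,300+a[0]/10-.5,280+a[1]/10-.5,z); o.append((T.T@(p-t))[:2].round(1).tolist())
  print('sc',z,o, np.hypot(*(np.array(o[0])-o[3])),np.hypot(*(np.array(o[1])-o[2])))
print(load('w2')['xyz']-t,T[:,0])
E
```

```text
178 [[27.7, -0.1], [-5.3, -35.7], [-4.4, 35.0], [-44.3, -0.2], [19.6, -0.1], [-5.3, -27.8], [-5.4, 27.1], [-35.6, 0.2]]
182 [[29.6, -0.1], [-2.2, -34.5], [-1.3, 33.8], [-39.9, -0.2], [21.8, -0.1], [-2.2, -26.8], [-2.3, 26.2], [-31.5, 0.2]]
186 [[31.6, -0.1], [0.9, -33.3], [1.7, 32.6], [-35.5, -0.2], [24.0, -0.1], [0.9, -25.9], [0.8, 25.3], [-27.4, 0.2]]
190 [[33.6, -0.1], [3.9, -32.1], [4.7, 31.4], [-31.1, -0.2], [26.3, -0.2], [3.9, -25.0], [3.8, 24.4], [-23.3, 0.1]]
sc 178 [[-30.2, -13.5], [-18.1, 30.8], [5.1, -26.2], [21.2, 30.0]] 67.33654282779894 61.54055573359734
sc 182 [[-32.3, -14.7], [-20.3, 29.3], [2.7, -27.4], [18.7, 28.5]] 66.8374146717241 61.187335290891696
sc 186 [[-34.4, -15.9], [-22.5, 27.7], [0.4, -28.5], [16.3, 27.0]] 66.41460682711296 60.68648943545837
sc 190 [[-36.5, -17.2], [-24.7, 26.2], [-2.0, -29.7], [13.8, 25.4]] 65.9154761797258 60.33324125223176
[-80.56634839  30.23574441 119.56173348] [-9.34502058e-01  3.55957727e-01 -3.02675141e-05]
```

Wrist picture: the held sleeve's ring spans tool x -39.9 to +29.6, so it sits about 5 mm off in tool -x because the jaws shut while the arm was still settling. I correct for that before lowering.

Emit:
{"method": "drive_tool", "body": {"moves": [[[-1,0,0],0],[[-2,0,-2],0],[[-4,0.5,-6],0],[[-4,0.5,-11],0],[[-4,0.5,-16],0],[[-4,0.5,-19],0],[[-4,0.5,-20],0],[[-4,0.5,-20],0]]}}

```text
time: 5.68
tool_pos: [639.7, -119.9, 156.5]
tcp_rot: [-180.0, -0.1, 159.1]
ft_force: [0.5, 0.1, -1.4]
finger_gap: 68.3
```

```bash
python3 - <<'E'
from m import *
q=r.sense();print(q['time'],q['tool_pos'],q['tcp_rot'],q['finger_gap'],q['ft_force'])
s=snap('wrist','w3')
d=cv2.resize(s['pixels'][190:440,200:440],None,fx=2.4,fy=2.4,interpolation=0);cv2.imwrite('pics/w3d.png',d[:,:,::-1])
s=snap('scene','s3')
d=cv2.resize(s['pixels'][280:380,280:380],None,fx=6,fy=6,interpolation=0);cv2.imwrite('pics/s3d.png',d[:,:,::-1])
E
```

```text
5.6833 [ 639.69405143 -119.91339184  156.49479926] [-1.79996564e+02 -6.62196849e-02  1.59092826e+02] 68.28765146531298 [ 0.52504414  0.13317999 -1.41593748]
```

View pics/w3d.png

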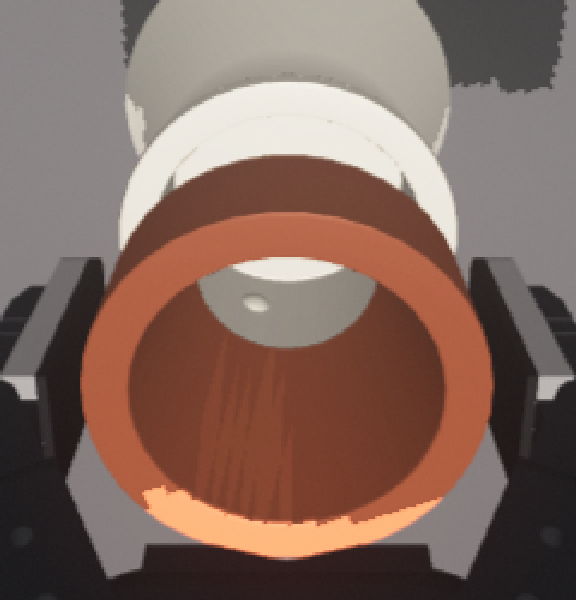

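View pics/s3d.png

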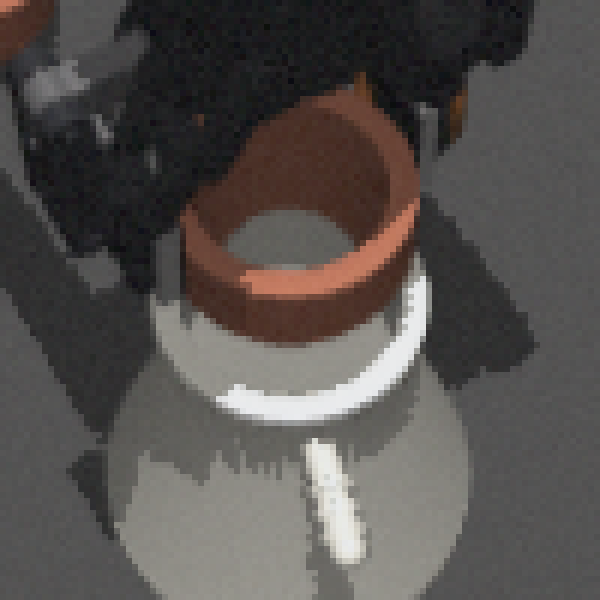

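```bash
python3 - <<'E'
from m import *
s=load('w3');q=r.sense();T=R.from_euler('xyz',q['tcp_rot'],degrees=True).as_matrix();t=q['tool_pos']
def L(a,z): 
    p=onplane(s,200+a[0]/2.4-.3,190+a[1]/2.4-.3,z); return (T.T@(p-t))[:2].round(1).tolist(), p.round(1)
for a in [(288,81),(120,232),(457,232)]: print('rim',L(a,110))
for a in [(288,212),(82,385),(492,385),(288,558),(288,257),(288,522),(128,385),(446,385)]: print('slv',L(a,161.3))
print((T.T@(np.array([644.1,-121,110])-t)))
E
```

```text
rim ([35.2, -0.0], array([ 607.2, -107.5,  110. ]))
rim ([-0.3, -37.8], array([ 626.9, -155.5,  110. ]))
rim ([-0.4, 38.0], array([654. , -84.7, 110. ]))
slv ([29.8, -0.2], array([ 612.2, -109.6,  161.3]))
slv ([-2.1, -34.6], array([ 629.7, -153.1,  161.3]))
slv ([-2.2, 33.9], array([654.3, -89.2, 161.3]))
slv ([-39.8, -0.2], array([ 677.2, -134.4,  161.3]))
slv ([21.9, -0.2], array([ 619.6, -112.4,  161.3]))
slv ([-31.4, -0.2], array([ 669.4, -131.4,  161.3]))
slv ([-2.1, -26.9], array([ 632.5, -145.9,  161.3]))
slv ([-2.2, 26.2], array([651.5, -96.3, 161.3]))
[-4.08517947  0.50961588 47.3012232 ]
```

Emit:
{"method": "drive_tool", "body": {"moves": [[[-0.5,0.5,-1],0],[[-0.5,0.5,-4],0],[[-0.5,0.5,-8],0],[[-0.5,0.5,-12],0],[[-0.5,0.5,-16],0],[[-0.5,0.5,-19],0],[[-0.5,0.5,-20],0],[[-0.5,0.5,-20],0]]}}

```text
time: 6.45
tool_pos: [639.2, -119.4, 136.6]
tcp_rot: [-180.0, -0.1, 159.1]
ft_force: [0.7, 0.5, -1.1]
finger_gap: 68.6
```

Emit:
{"method": "drive_tool", "body": {"moves": [[[0,0,-0.5],0],[[0,0,-1],0],[[0,0,-2],0],[[0,0,-3],0],[[0,0,-4],0],[[0,0,-4.5],0],[[0,0,-5],0],[[0,0,-5],0]]}}

```text
time: 7.12
tool_pos: [639.5, -119.4, 132.1]
tcp_rot: [-180.0, -0.0, 159.1]
ft_force: [0.3, 0.8, -0.6]
finger_gap: 68.4
```

```bash
python3 - <<'E'
from m import *
q=r.sense();print(q['time'],q['tool_pos'],q['tcp_rot'],q['finger_gap'],q['ft_force'])
s=snap('scene','s4')
d=cv2.resize(s['pixels'][280:380,280:380],None,fx=6,fy=6,interpolation=0);cv2.imwrite('pics/s4d.png',d[:,:,::-1])
E
```

```text
7.1167 [ 639.45272871 -119.43104069  132.11719396] [-1.79999785e+02 -1.38335619e-02  1.59096341e+02] 68.44833110687742 [ 0.34652004  0.84408961 -0.64240577]
```

View pics/s4d.png

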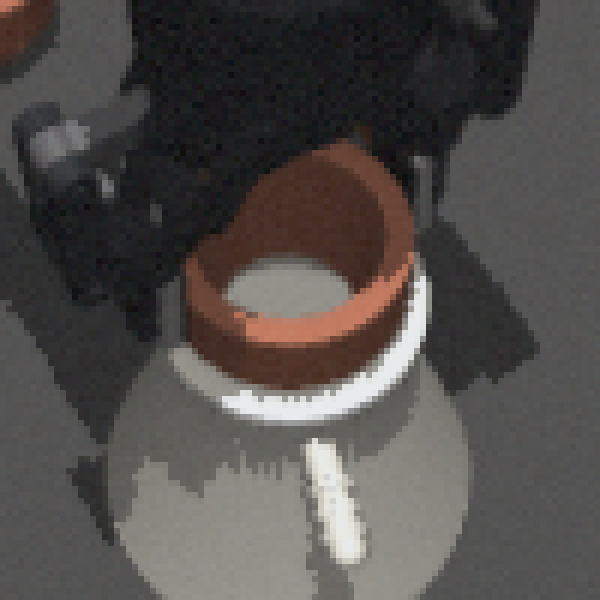

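Emit:
{"method": "drive_tool", "body": {"moves": [[[0,0,-0.3],0],[[0,0,-0.6],0],[[0,0,-0.9],0],[[0,0,-1.2],0],[[0,0,-1.5],0],[[0,0,-1.8],0],[[0,0,-2],0],[[0,0,-2],0]]}}

```text
time: 7.83
tool_pos: [639.5, -119.5, 130.2]
tcp_rot: [-180.0, -0.0, 159.1]
ft_force: [0.2, -0.0, -0.7]
finger_gap: 68.1
```

Emit:
{"method": "drive_tool", "body": {"moves": [[[0,0,-0.3],0],[[0,0,-0.5],0],[[0,0,-0.7],0],[[0,0,-0.7],0],[[0,0,-0.7],0],[[0,0,-0.7],0],[[0,0,-0.7],0],[[0,0,-0.7],0]]}}

```text
time: 8.5
tool_pos: [639.6, -119.5, 129.6]
tcp_rot: [-180.0, 0.0, 159.1]
ft_force: [-0.1, -0.5, -0.8]
finger_gap: 68.0
```

Emit:
{"method": "drive_tool", "body": {"moves": [[[0,0,-0.2],0],[[0,0,-0.4],0],[[0,0,-0.5],0],[[0,0,-0.5],0],[[0,0,-0.5],0],[[0,0,-0.5],0],[[0,0,-0.5],0],[[0,0,-0.5],0]]}}

```text
time: 9.17
tool_pos: [639.5, -119.5, 129.1]
tcp_rot: [-180.0, -0.0, 159.1]
ft_force: [-0.1, -1.0, -1.1]
finger_gap: 68.3
```

```bash
python3 - <<'E'
from m import *
q=r.sense();print(q['time'],q['tool_pos'],q['finger_gap'],q['ft_force'])
s=snap('scene','s5')
d=cv2.resize(s['pixels'][280:380,280:380],None,fx=6,fy=6,interpolation=0);cv2.imwrite('pics/s5d.png',d[:,:,::-1])
E
```

```text
9.1667 [ 639.52966607 -119.47558543  129.09356324] 68.30194188119461 [-0.08421822 -0.98698528 -1.05971167]
```

View pics/s5d.png

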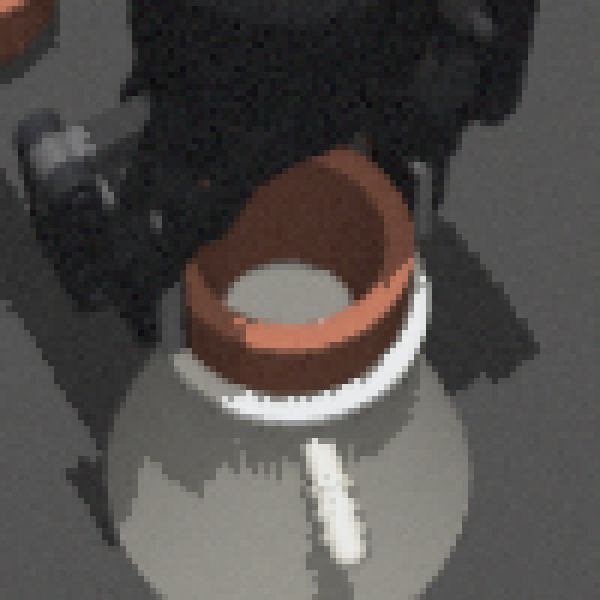

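```bash
python3 - <<'E'
from m import *
s=load('s5')
c=np.array([644.1,-121.]);v=np.array([900-644,-431+121.]);v/=np.hypot(*v)
for nm,z,rad in (('rim outer',110,38.5),('collar bottom',110,34),('collar bottom+5',115,34),('top',134,34),('top+5',139,34)):
    p=[proj(s,[*(c+rad*v*k),z]) for k in (1,-1)]
    pts=np.array([proj(s,[c[0]+rad*np.cos(a),c[1]+rad*np.sin(a),z]) for a in np.linspace(0,6.28,90)])
    print(nm,'x',((pts[:,0].min()-280)*6+3).round(0),((pts[:,0].max()-280)*6+3).round(0),'y',((pts[:,1].min()-280)*6+3).round(0),((pts[:,1].max()-280)*6+3).round(0))
E
```

```text
rim outer x 151.0 431.0 y 178.0 422.0
collar bottom x 167.0 414.0 y 191.0 406.0
collar bottom+5 x 167.0 415.0 y 181.0 397.0
top x 165.0 418.0 y 143.0 361.0
top+5 x 164.0 418.0 y 133.0 351.0
```

The scene view says the sleeve is still about 4–5 mm up: collar bottom edge at y≈395 against 406 expected. That matches a grip taken at the bottom of the overshoot (TCP 33.4), so it should seat at TCP ≈125.5.

Emit:
{"method": "drive_tool", "body": {"moves": [[[0,0,-0.4],0],[[0,0,-0.8],0],[[0,0,-1.2],0],[[0,0,-1.6],0],[[0,0,-2],0],[[0,0,-2.3],0],[[0,0,-2.5],0],[[0,0,-2.5],0]]}}

```text
time: 9.88
tool_pos: [639.5, -119.5, 126.5]
tcp_rot: [-180.0, -0.0, 159.1]
ft_force: [-0.5, -0.2, -0.4]
finger_gap: 68.3
```

Emit:
{"method": "drive_tool", "body": {"moves": [[[0,0,-0.2],0],[[0,0,-0.4],0],[[0,0,-0.5],0],[[0,0,-0.5],0],[[0,0,-0.5],0],[[0,0,-0.5],0],[[0,0,-0.5],0],[[0,0,-0.5],0]]}}

```text
time: 10.55
tool_pos: [639.5, -119.5, 126.1]
tcp_rot: [180.0, 0.0, 159.1]
ft_force: [-0.4, -0.4, -1.2]
finger_gap: 68.4
```

Emit:
{"method": "drive_tool", "body": {"moves": [[[0,0,-0.2],0],[[0,0,-0.4],0],[[0,0,-0.5],0],[[0,0,-0.5],0],[[0,0,-0.5],0],[[0,0,-0.5],0],[[0,0,-0.5],0],[[0,0,-0.5],0]]}}

```text
time: 11.22
tool_pos: [639.6, -119.5, 125.8]
tcp_rot: [-180.0, 0.0, 159.1]
ft_force: [-0.4, 0.3, 1.9]
finger_gap: 68.1
```

Contact at TCP 125.8 (fz +1.9), as predicted. Releasing.

Emit:
{"method": "drive_tool", "body": {"moves": [[[0,0,0],0],[[0,0,0],0],[[0,0,0],0],[[0,0,0],0],[[0,0,0],0],[[0,0,0],0],[[0,0,0],0],[[0,0,0],0]], "fingers": 78}}

```text
time: 11.88
tool_pos: [639.5, -119.5, 125.6]
tcp_rot: [-180.0, 0.0, 159.1]
ft_force: [0.3, -0.4, 0.1]
finger_gap: 77.8
```

Emit:
{"method": "drive_tool", "body": {"moves": [[[0,0,3],0],[[0,0,10],0],[[0,0,25],0],[[0,0,45],0],[[0,0,65],0],[[0,0,80],0],[[0,0,88],0],[[0,0,90],0]]}}

```text
time: 12.55
tool_pos: [640.7, -119.8, 218.6]
tcp_rot: [180.0, 0.2, 159.1]
ft_force: [-0.0, -0.0, 0.9]
finger_gap: 77.9
```

```bash
python3 - <<'E'
from m import *
q=r.sense();print(q['time'],q['tool_pos'],q['tcp_rot'],q['finger_gap'],q['ft_force'])
s=snap('wrist','w6')
s=snap('scene','s6')
d=cv2.resize(s['pixels'][280:380,280:380],None,fx=6,fy=6,interpolation=0);cv2.imwrite('pics/s6d.png',d[:,:,::-1])
E
```

```text
12.55 [ 640.69511958 -119.78278388  218.59087068] [179.97577769   0.23799426 159.09952528] 77.85904366300862 [-0.04596924 -0.03918428  0.87225301]
```

View pics/s6d.png

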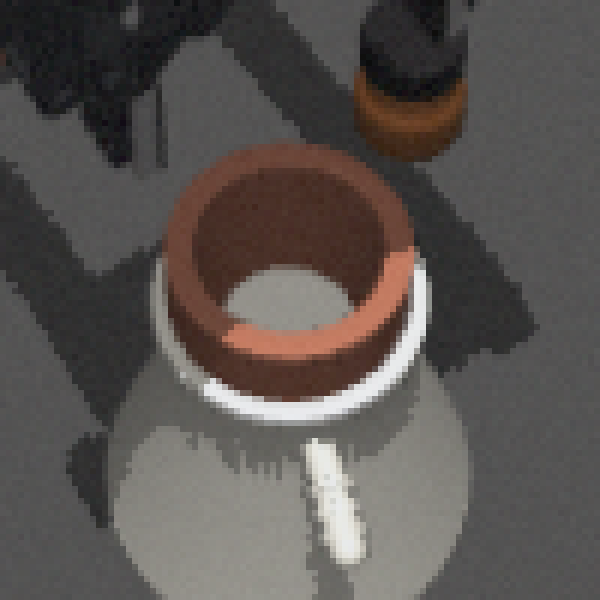

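View pics/w6.png

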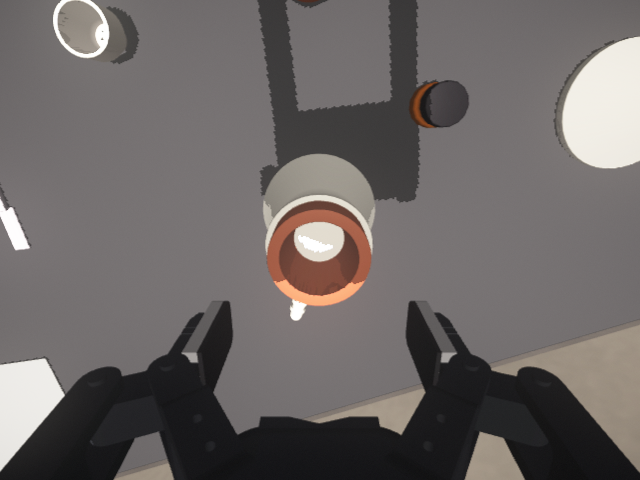

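Scene picture: the ring spans x 167–415, y 143–361 in the crop against 165–418, 143–361 predicted for a seated sleeve, so it is seated. Now the medium sleeve.

Emit:
{"method": "drive_tool", "body": {"moves": [[[-4,8,0],0],[[-13,26,0],0],[[-28,57,0],0],[[-44,90,0],0],[[-60,122,0],0],[[-76,154,0],0],[[-92,187,0],0],[[-108,219,0],0]], "fingers": 67}}

```text
time: 13.32
tool_pos: [529.3, 101.3, 213.9]
tcp_rot: [-179.9, -0.1, 159.1]
ft_force: [-0.3, 0.3, 0.6]
finger_gap: 66.7
```

Emit:
{"method": "drive_tool", "body": {"moves": [[[-16,32,0],0],[[-31,63,0],0],[[-43,88,0],0],[[-51,104,0],0],[[-55,112,0],0],[[-57.3,115.6,0],0],[[-57.3,115.6,0],0],[[-57.3,115.6,0],0]]}}

```text
time: 13.98
tool_pos: [474.3, 214.4, 215.1]
tcp_rot: [-180.0, -0.0, 159.1]
ft_force: [0.2, -0.8, 0.1]
finger_gap: 67.0
```

Emit:
{"method": "drive_tool", "body": {"moves": [[[0,0,-8],0],[[0,0,-26],0],[[0,0,-53],0],[[0,0,-82],0],[[0,0,-111],0],[[0,0,-132],0],[[0,0,-144],0],[[0,0,-148],0]]}}

```text
time: 14.65
tool_pos: [472.7, 213.6, 64.6]
tcp_rot: [-179.8, -0.2, 159.0]
ft_force: [0.4, 0.1, 0.5]
finger_gap: 67.1
```

```bash
python3 - <<'E'
from m import *
q=r.sense();print(q['time'],q['tool_pos'],q['tcp_rot'],q['finger_gap'],q['ft_force'])
s=snap('wrist','w7')
im=s['pixels'].astype(int);Rr,G,B=im[...,0],im[...,1],im[...,2]
s2=snap('top','t7');im=s2['pixels'].astype(int);Rr,G,B=im[...,0],im[...,1],im[...,2]
for th in (90,140):ellipses(s2,((Rr>th)&(Rr-B>45)),134,label='top large seated')
E
```

```text
14.65 [472.70460503 213.61542068  64.56343944] [-179.82307993   -0.20215286  159.01457125] 67.09276055709222 [0.3725132  0.08318537 0.48597231]
top large seated px [202. 448.] ell c [ 50.9 245. ] axes [ 27.7 104.7] circ 49.4 242.3 d 121.7
top large seated px [228. 401.] ell c [148.5 193.1] axes [ 39.8 107.8] circ 149.3 190.3 d 124.6
top large seated px [185. 339.] ell c [278.  290.5] axes [21.  38.3] circ 281.9 290.2 d 44.4
top large seated px [340. 260.] ell c [449.2 -51.7] axes [46.9 47.4] circ 449.0 -51.9 d 48.9
top large seated px [180. 247.] ell c [478.4 305.8] axes [12.  75.4] circ 476.9 306.0 d 74.2
top large seated px [153. 290.] ell c [378.  359.3] axes [  5.9 275.1] circ 387.2 362.5 d 263.7
top large seated px [159. 289.] ell c [389.2 346.9] axes [  6.8 301.5] circ 393.7 346.4 d 270.7
top large seated px [180. 221.] ell c [536.8 305.4] axes [ 16.6 132.9] circ 531.8 303.6 d 116.4
top large seated px [218. 288.] ell c [395.  243.8] axes [113.3 266.4] circ 411.0 256.1 d 305.1
top large seated px [228. 257.] ell c [453.  195.6] axes [  6.6 274.8] circ 458.2 195.5 d 245.6
top la
[... 435 characters left out ...]
3 46.7] circ 449.2 -51.7 d 47.9
top large seated px [180. 247.] ell c [478.4 305.8] axes [12.  75.4] circ 476.9 306.0 d 74.2
top large seated px [153. 290.] ell c [378.  359.3] axes [  5.9 275.1] circ 387.2 362.5 d 263.7
top large seated px [159. 289.] ell c [389.2 346.9] axes [  6.8 301.5] circ 393.7 346.4 d 270.7
top large seated px [180. 221.] ell c [536.8 305.4] axes [ 16.6 132.9] circ 531.8 303.6 d 116.4
top large seated px [218. 288.] ell c [395.  243.8] axes [113.3 266.4] circ 411.0 256.1 d 305.1
top large seated px [228. 257.] ell c [453.  195.6] axes [  6.6 274.8] circ 458.2 195.5 d 245.6
top large seated px [368. 174.] ell c [ 643.4 -119.9] axes [66.1 67. ] circ 643.6 -120.1 d 69.0
```

View pics/w7.png

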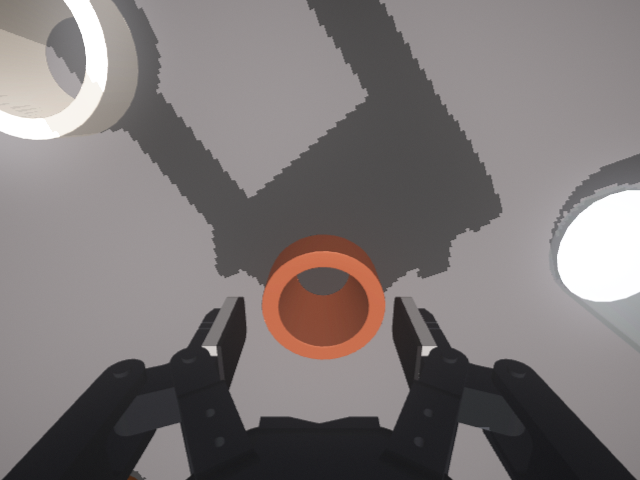

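View pics/t7.png

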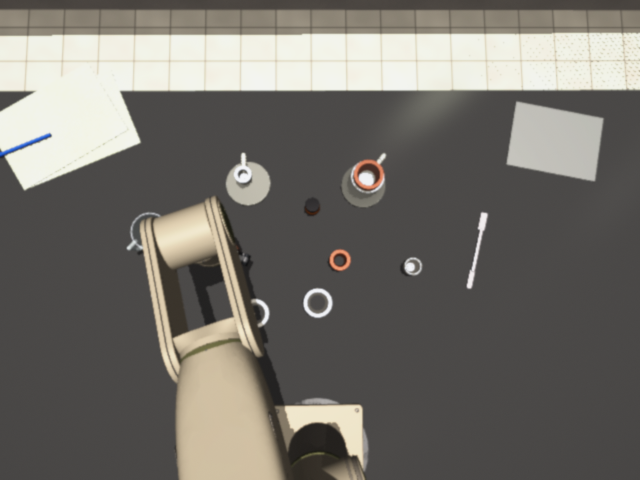

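```bash
python3 - <<'E'
from m import *
s=load('w7');im=s['pixels'].astype(int);Rr,G,B=im[...,0],im[...,1],im[...,2]
for y in (238,245,250,256,262): print(y,im[y,324])
ellipses(s,(Rr>170)&(Rr-B>60),42,label='w7')
s=load('s6');im=s['pixels'].astype(int);Rr,G,B=im[...,0],im[...,1],im[...,2]
m=(Rr-B>28);m[:,:290]=0;m[:,370:]=0;m[:300]=0;m[380:]=0
ellipses(s,m,134,label='s6')
E
```

```text
238 [117  64  49]
245 [120  66  49]
250 [120  67  49]
256 [204 114  81]
262 [203 112  80]
w7 px [323. 305.] ell c [473.  215.1] axes [57.7 57.7] circ 473.0 215.1 d 58.4
s6 px [328. 325.] ell c [ 646.8 -125.1] axes [65.7 78.5] circ 647.9 -125.1 d 79.3
s6 px [348. 302.] ell c [646.1 -71.8] axes [12. 28.] circ 643.9 -68.9 d 26.8
```

Emit:
{"method": "drive_tool", "body": {"moves": [[[0,0,-3],0],[[0,0,-8],0],[[0,0,-14],0],[[0,0,-20],0],[[0,0,-25],0],[[0,0,-28],0],[[0,0,-28],0],[[0,0,-28],0]]}}

```text
time: 15.42
tool_pos: [474.0, 215.1, 39.3]
tcp_rot: [-180.0, -0.0, 159.1]
ft_force: [0.1, -0.2, 0.1]
finger_gap: 67.1
```

Emit:
{"method": "drive_tool", "body": {"moves": [[[0,0,0],0],[[0,0,0],0],[[0,0,0],0],[[0,0,0],0],[[0,0,0],0],[[0,0,0],0],[[0,0,0],0],[[0,0,0],0]], "fingers": 52}}

```text
time: 16.08
tool_pos: [474.6, 215.3, 40.0]
tcp_rot: [180.0, 0.0, 159.1]
ft_force: [0.5, 0.5, 4.3]
finger_gap: 58.4
```

Emit:
{"method": "drive_tool", "body": {"moves": [[[0,0,4],0],[[0,0,14],0],[[0,0,35],0],[[0,0,62],0],[[0,0,92],0],[[0,0,122],0],[[0,0,144],0],[[0,0,155],0]]}}

```text
time: 16.75
tool_pos: [475.6, 215.6, 199.0]
tcp_rot: [179.8, 0.2, 159.1]
ft_force: [0.0, 0.6, -0.4]
finger_gap: 58.6
```

Emit:
{"method": "drive_tool", "body": {"moves": [[[4,-8,0],0],[[13,-26,0],0],[[28,-55,0],0],[[44,-87,0],0],[[60,-119,0],0],[[76,-150,0],0],[[92,-182,0],0],[[108,-214,0],0]]}}

```text
time: 17.42
tool_pos: [581.5, -1.2, 192.0]
tcp_rot: [-179.9, -0.2, 159.1]
ft_force: [1.1, 0.7, -0.3]
finger_gap: 58.5
```

Emit:
{"method": "drive_tool", "body": {"moves": [[[16,-32,0],0],[[32,-63,0],0],[[44,-89,0],0],[[53,-106,0],0],[[58,-116,0],0],[[61,-121,0],0],[[61,-121,0],0],[[61,-121,0],0]]}}

```text
time: 18.08
tool_pos: [642.7, -119.1, 193.7]
tcp_rot: [180.0, -0.1, 159.1]
ft_force: [-0.5, 0.4, -0.6]
finger_gap: 58.1
```

```bash
python3 - <<'E'
from m import *
q=r.sense();print(q['time'],q['tool_pos'],q['tcp_rot'],q['finger_gap'],q['ft_force'])
s=snap('wrist','w8');s2=snap('scene','s8')
d=cv2.resize(s['pixels'][190:440,200:440],None,fx=2.4,fy=2.4,interpolation=0);cv2.imwrite('pics/w8d.png',d[:,:,::-1])
d=cv2.resize(s2['pixels'][260:360,280:380],None,fx=6,fy=6,interpolation=0);cv2.imwrite('pics/s8d.png',d[:,:,::-1])
E
```

```text
18.0833 [ 642.65200658 -119.08221083  193.65076924] [ 1.79988670e+02 -9.86301679e-02  1.59120444e+02] 58.0544278253021 [-0.48395033  0.43128452 -0.56964347]
```

View pics/w8d.png

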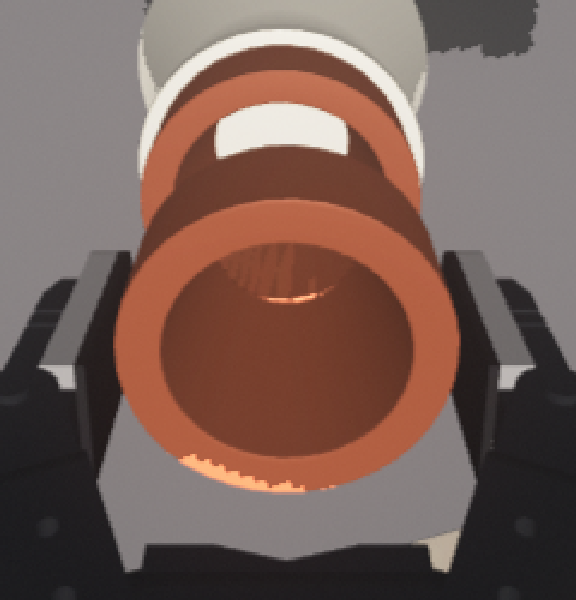

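View pics/s8d.png

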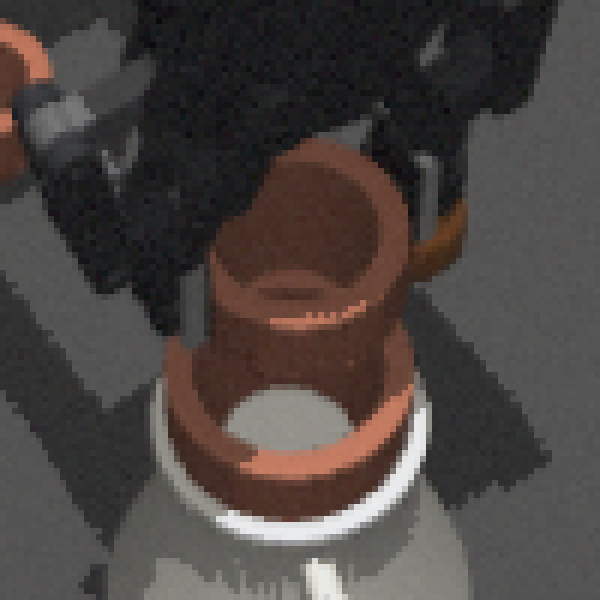

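```bash
cat > w.py <<'E'
from m import *
def meas(f,held,zh,low,zl,q,sc=2.4,u0=200,v0=190):
    s=load(f);T=R.from_euler('xyz',q['tcp_rot'],degrees=True).as_matrix();t=q['tool_pos']
    def L(a,z):
        p=onplane(s,u0+a[0]/sc-.3,v0+a[1]/sc-.3,z); return (T.T@(p-t))[:2].round(1)
    H=[L(a,zh) for a in held]; print('held',[h.tolist() for h in H])
    print(' dx',H[0][0]-H[3][0],'cx',(H[0][0]+H[3][0])/2,'dy',H[2][1]-H[1][1],'cy',(H[2][1]+H[1][1])/2)
    print('low',[L(a,zl).tolist() for a in low])
    return T,t
E
python3 - <<'E'
from w import *
q=r.sense()
for z in (194,196,198):
  T,t=meas('w8',[(288,199),(115,345),(460,345),(288,493)],z,[(282,70),(141,200),(422,185),(282,103)],134,q)
  meas('w8',[(288,242),(160,350),(414,350),(288,458)],z,[],134,q)
print(T.T@(np.array([643.5,-120.3,134])-t))
E
```

```text
held [[29.4, -0.7], [2.2, -30.2], [2.0, 28.6], [-29.7, -0.8]]
 dx 59.099999999999994 cx -0.15000000000000036 dy 58.8 cy -0.7999999999999989
low [[33.3, -1.9], [1.0, -35.8], [4.7, 31.3], [25.4, -1.9]]
held [[21.7, -0.7], [1.1, -22.6], [1.0, 20.8], [-21.7, -0.8]]
 dx 43.4 cx 0.0 dy 43.400000000000006 cy -0.9000000000000004
low []
held [[30.3, -0.7], [3.6, -29.7], [3.4, 28.1], [-27.7, -0.8]]
 dx 58.0 cx 1.3000000000000007 dy 57.8 cy -0.7999999999999989
low [[33.3, -1.9], [1.0, -35.8], [4.7, 31.3], [25.4, -1.9]]
held [[22.8, -0.7], [2.6, -22.2], [2.4, 20.4], [-19.9, -0.8]]
 dx 42.7 cx 1.450000000000001 dy 42.599999999999994 cy -0.9000000000000004
low []
held [[31.3, -0.7], [5.0, -29.2], [4.8, 27.6], [-25.8, -0.8]]
 dx 57.1 cx 2.75 dy 56.8 cy -0.7999999999999989
low [[33.3, -1.9], [1.0, -35.8], [4.7, 31.3], [25.4, -1.9]]
held [[23.9, -0.7], [4.0, -21.8], [3.9, 20.1], [-18.1, -0.8]]
 dx 42.0 cx 2.8999999999999986 dy 41.900000000000006 cy -0.8499999999999996
low []
[-1.25844549 -1.43290865 60.36167326]
```

Emit:
{"method": "drive_tool", "body": {"moves": [[[0.5,-1,-1],0],[[0.7,-1.5,-5],0],[[0.7,-1.5,-10],0],[[0.7,-1.5,-16],0],[[0.7,-1.5,-22],0],[[0.7,-1.5,-27],0],[[0.7,-1.5,-30],0],[[0.7,-1.5,-31],0]]}}

```text
time: 18.85
tool_pos: [643.4, -121.2, 162.3]
tcp_rot: [-180.0, -0.1, 159.1]
ft_force: [0.3, -0.2, -0.3]
finger_gap: 58.4
```

Emit:
{"method": "drive_tool", "body": {"moves": [[[0,0,0],0],[[0,0,-0.5],0],[[0,0,-1],0],[[0,0,-2],0],[[0,0,-2.5],0],[[0,0,-3],0],[[0,0,-3],0],[[0,0,-3],0]]}}

```text
time: 19.52
tool_pos: [643.9, -121.4, 160.6]
tcp_rot: [-180.0, -0.0, 159.1]
ft_force: [0.2, -0.5, -0.2]
finger_gap: 58.8
```

```bash
python3 - <<'E'
from m import *
q=r.sense();print(q['time'],q['tool_pos'],q['tcp_rot'],q['finger_gap'],q['ft_force'])
s=snap('wrist','w9');s2=snap('scene','s9')
d=cv2.resize(s['pixels'][190:440,200:440],None,fx=2.4,fy=2.4,interpolation=0);cv2.imwrite('pics/w9d.png',d[:,:,::-1])
d=cv2.resize(s2['pixels'][260:360,280:380],None,fx=6,fy=6,interpolation=0);cv2.imwrite('pics/s9d.png',d[:,:,::-1])
E
```

```text
19.5167 [ 643.89784065 -121.36075602  160.55370916] [-1.79997578e+02 -4.70418660e-03  1.59098354e+02] 58.800758956818925 [ 0.15899394 -0.46009386 -0.20077291]
```

View pics/w9d.png

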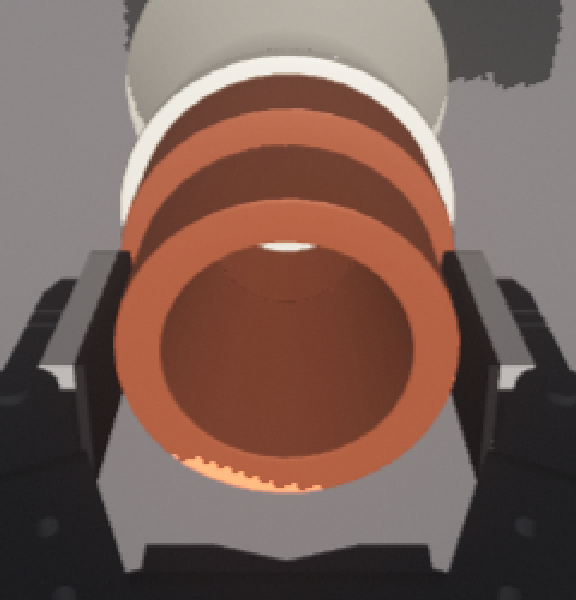

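View pics/s9d.png

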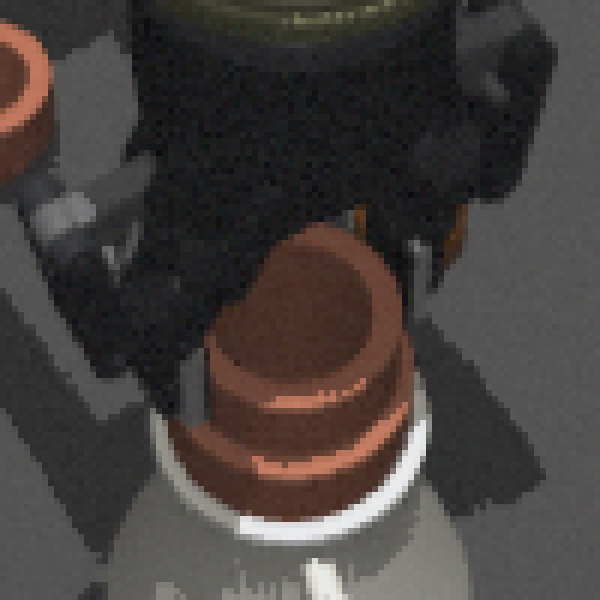

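Emit:
{"method": "drive_tool", "body": {"moves": [[[0,0,-0.3],0],[[0,0,-0.7],0],[[0,0,-1.1],0],[[0,0,-1.5],0],[[0,0,-1.9],0],[[0,0,-2.2],0],[[0,0,-2.5],0],[[0,0,-2.5],0]]}}

```text
time: 20.28
tool_pos: [643.9, -121.4, 158.0]
tcp_rot: [-180.0, -0.0, 159.1]
ft_force: [-0.0, -0.5, -0.3]
finger_gap: 58.0
```

Emit:
{"method": "drive_tool", "body": {"moves": [[[0,0,-0.2],0],[[0,0,-0.4],0],[[0,0,-0.6],0],[[0,0,-0.8],0],[[0,0,-0.8],0],[[0,0,-0.8],0],[[0,0,-0.8],0],[[0,0,-0.8],0]]}}

```text
time: 20.95
tool_pos: [643.9, -121.4, 157.3]
tcp_rot: [180.0, 0.0, 159.1]
ft_force: [0.4, -0.1, -1.0]
finger_gap: 58.3
```

Emit:
{"method": "drive_tool", "body": {"moves": [[[0,0,-0.2],0],[[0,0,-0.4],0],[[0,0,-0.5],0],[[0,0,-0.5],0],[[0,0,-0.5],0],[[0,0,-0.5],0],[[0,0,-0.5],0],[[0,0,-0.5],0]]}}

```text
time: 21.62
tool_pos: [644.0, -121.4, 156.8]
tcp_rot: [180.0, 0.0, 159.1]
ft_force: [-0.0, 0.1, -0.9]
finger_gap: 58.3
```

Emit:
{"method": "drive_tool", "body": {"moves": [[[0,0,-0.2],0],[[0,0,-0.4],0],[[0,0,-0.5],0],[[0,0,-0.5],0],[[0,0,-0.5],0],[[0,0,-0.5],0],[[0,0,-0.5],0],[[0,0,-0.5],0]]}}

```text
time: 22.28
tool_pos: [643.9, -121.4, 156.3]
tcp_rot: [-180.0, 0.0, 159.1]
ft_force: [0.4, -0.5, -0.6]
finger_gap: 58.5
```

Emit:
{"method": "drive_tool", "body": {"moves": [[[0,0,-0.2],0],[[0,0,-0.4],0],[[0,0,-0.5],0],[[0,0,-0.5],0],[[0,0,-0.5],0],[[0,0,-0.5],0],[[0,0,-0.5],0],[[0,0,-0.5],0]]}}

```text
time: 22.95
tool_pos: [644.0, -121.4, 156.0]
tcp_rot: [180.0, 0.0, 159.1]
ft_force: [-2.5, 1.5, 3.3]
finger_gap: 58.4
```

Contact at TCP 156.0, exactly where a seated sleeve should be (116 + 40). Releasing.

Emit:
{"method": "drive_tool", "body": {"moves": [[[0,0,0],0],[[0,0,0],0],[[0,0,0],0],[[0,0,0],0],[[0,0,0],0],[[0,0,0],0],[[0,0,0],0],[[0,0,0],0]], "fingers": 68}}

```text
time: 23.62
tool_pos: [644.0, -121.4, 155.8]
tcp_rot: [180.0, 0.0, 159.1]
ft_force: [0.0, 0.7, -0.3]
finger_gap: 68.2
```

Emit:
{"method": "drive_tool", "body": {"moves": [[[0,0,3],0],[[0,0,10],0],[[0,0,22],0],[[0,0,36],0],[[0,0,48],0],[[0,0,56],0],[[0,0,60],0],[[0,0,60],0]]}}

```text
time: 24.28
tool_pos: [644.8, -121.6, 218.0]
tcp_rot: [180.0, 0.2, 159.1]
ft_force: [-0.1, -0.4, -0.1]
finger_gap: 68.3
```

```bash
python3 - <<'E'
from m import *
q=r.sense();print(q['time'],q['tool_pos'],q['tcp_rot'],q['finger_gap'],q['ft_force'])
s2=snap('scene','s10')
d=cv2.resize(s2['pixels'][260:360,280:380],None,fx=6,fy=6,interpolation=0);cv2.imwrite('pics/s10d.png',d[:,:,::-1])
c=np.array([643.8,-120.6])
for nm,z,rad in (('med bottom',134,29.5),('med top',158,29.5),('large top',134,34)):
    pts=np.array([proj(s2,[c[0]+rad*np.cos(a),c[1]+rad*np.sin(a),z]) for a in np.linspace(0,6.28,90)])
    print(nm,(6*(pts.min(0)-[280,260])+3).round(),(6*(pts.max(0)-[280,260])+3).round())
E
```

```text
24.2833 [ 644.81503486 -121.60309039  218.03932248] [1.79980743e+02 1.79918043e-01 1.59097555e+02] 68.30167838351434 [-0.09128704 -0.38670467 -0.06999058]
med bottom [182. 275.] [401. 464.]
med top [179. 226.] [404. 416.]
large top [165. 262.] [418. 479.]
```

View pics/s10d.png

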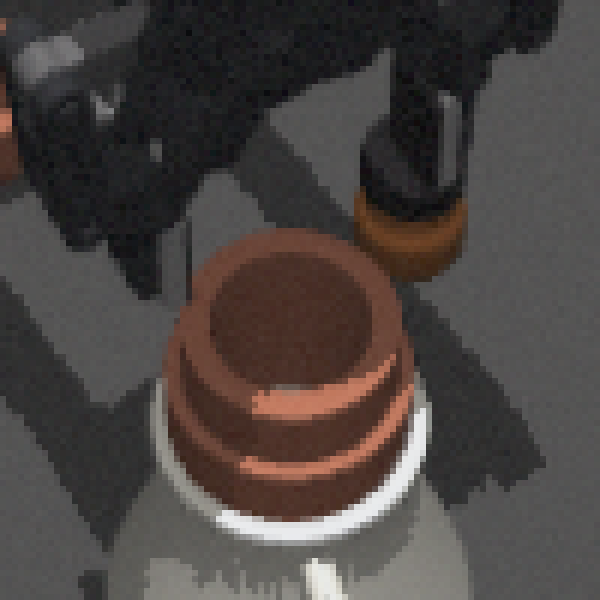

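Picture: the medium ring spans y 228–417 against 226–416 predicted, so it is seated. Now the small sleeve.

Emit:
{"method": "drive_tool", "body": {"moves": [[[-8,3,0],0],[[-24,8,0],0],[[-52,17,0],0],[[-84,28,0],0],[[-116,39,0],0],[[-146,49,0],0],[[-168,56,0],0],[[-182,61,0],0]], "fingers": 58}}

```text
time: 25.0
tool_pos: [459.3, -59.5, 214.5]
tcp_rot: [-180.0, -0.1, 159.1]
ft_force: [-0.3, 0.2, 0.2]
finger_gap: 57.9
```

Emit:
{"method": "drive_tool", "body": {"moves": [[[-5,2,-6],0],[[-7,2.5,-22],0],[[-7,2.5,-50],0],[[-7,2.5,-80],0],[[-7,2.5,-110],0],[[-7,2.5,-132],0],[[-7,2.5,-142],0],[[-7,2.5,-145],0]]}}

```text
time: 25.67
tool_pos: [453.0, -57.4, 67.8]
tcp_rot: [-180.0, -0.3, 159.1]
ft_force: [-0.4, -0.0, 0.3]
finger_gap: 57.8
```

Emit:
{"method": "drive_tool", "body": {"moves": [[[0,0,-3],0],[[0,0,-8],0],[[0,0,-14],0],[[0,0,-20],0],[[0,0,-25],0],[[0,0,-29],0],[[0,0,-30],0],[[0,0,-30],0]]}}

```text
time: 26.33
tool_pos: [454.6, -57.8, 40.4]
tcp_rot: [-180.0, -0.0, 159.1]
ft_force: [0.6, -0.1, -0.2]
finger_gap: 58.2
```

```bash
python3 - <<'E'
from m import *
q=r.sense();print(q['time'],q['tool_pos'],q['tcp_rot'],q['finger_gap'],q['ft_force'])
s=snap('wrist','w11')
im=s['pixels'].astype(int);Rr,G,B=im[...,0],im[...,1],im[...,2]
ellipses(s,(Rr>170)&(Rr-B>60),42,label='w11')
E
```

```text
26.3333 [454.63759675 -57.80352681  40.41699732] [-1.79995046e+02 -4.09051256e-02  1.59096062e+02] 58.20087087923435 [ 0.59411037 -0.11784036 -0.15785179]
w11 px [318. 335.] ell c [453.6 -58.1] axes [48.7 48.8] circ 453.6 -58.1 d 49.3
```

View pics/w11.png

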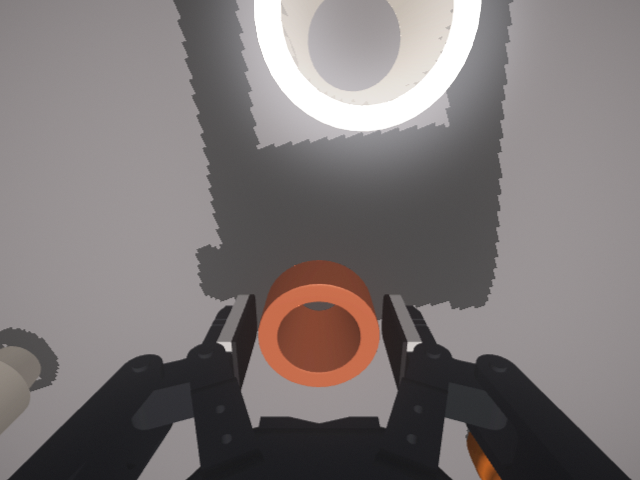

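Emit:
{"method": "drive_tool", "body": {"moves": [[[0,0,0],0],[[0,0,0],0],[[0,0,0],0],[[0,0,0],0],[[0,0,0],0],[[0,0,0],0],[[0,0,0],0],[[0,0,0],0]], "fingers": 43}}

```text
time: 27.05
tool_pos: [455.4, -57.9, 41.2]
tcp_rot: [180.0, 0.1, 159.1]
ft_force: [-0.6, 0.0, 6.1]
finger_gap: 49.4
```

Emit:
{"method": "drive_tool", "body": {"moves": [[[0,0,4],0],[[0,0,14],0],[[0,0,38],0],[[0,0,70],0],[[0,0,104],0],[[0,0,138],0],[[0,0,164],0],[[0,0,176],0]]}}

```text
time: 27.72
tool_pos: [456.4, -58.2, 221.8]
tcp_rot: [180.0, 0.3, 159.1]
ft_force: [1.1, -1.0, 0.5]
finger_gap: 48.9
```

Emit:
{"method": "drive_tool", "body": {"moves": [[[8,-3,0],0],[[24,-8,0],0],[[52,-17,0],0],[[84,-28,0],0],[[116,-38,0],0],[[146,-48,0],0],[[170,-56,0],0],[[184,-61,0],0]]}}

```text
time: 28.38
tool_pos: [640.1, -119.7, 212.7]
tcp_rot: [-180.0, -0.2, 159.1]
ft_force: [0.8, -0.5, -0.6]
finger_gap: 49.1
```

Emit:
{"method": "drive_tool", "body": {"moves": [[[4,-1,0],0],[[5,-2,0],0],[[5,-2,0],0],[[5,-2,0],0],[[5,-2,0],0],[[5,-2,0],0],[[5,-2,0],0],[[5,-2,0],0]]}}

```text
time: 29.05
tool_pos: [643.8, -120.8, 217.3]
tcp_rot: [180.0, 0.0, 159.1]
ft_force: [-0.9, -0.6, -0.2]
finger_gap: 49.5
```

```bash
python3 - <<'E'
from m import *
q=r.sense();print(q['time'],q['tool_pos'],q['tcp_rot'],q['finger_gap'],q['ft_force'])
s=snap('wrist','w12')
d=cv2.resize(s['pixels'][190:440,200:440],None,fx=2.4,fy=2.4,interpolation=0);cv2.imwrite('pics/w12d.png',d[:,:,::-1])
E
```

```text
29.05 [ 643.78739204 -120.77379076  217.25272789] [1.79999086e+02 3.64055780e-02 1.59105273e+02] 49.49418777829759 [-0.85376858 -0.59770953 -0.17884673]
```

View pics/w12d.png

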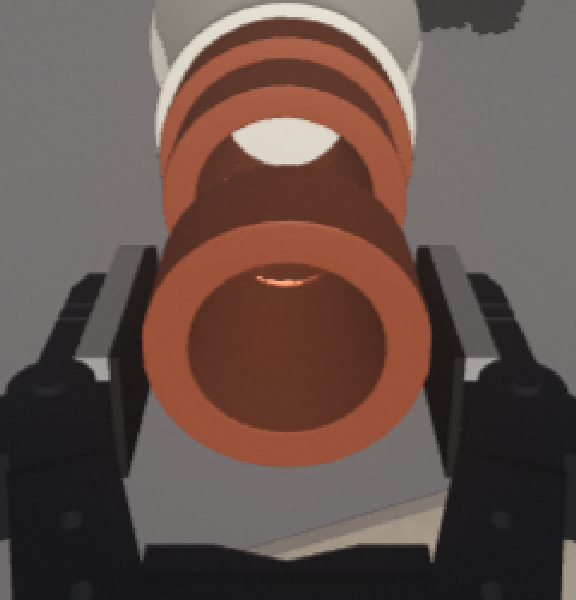

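```bash
python3 - <<'E'
from w import *
q=r.sense()
for z in (216,218):
  T,t=meas('w12',[(287,221),(142,343),(432,343),(287,467)],z,[(285,84),(162,195),(408,195),(285,118),(196,188),(374,188)],158,q)
  meas('w12',[(287,262),(188,347),(387,347),(287,433)],z,[],134,q)
print(T.T@(np.array([643.8,-120.6,134])-t))
s2=load('s10');im=s2['pixels'].astype(int)
E
```

```text
held [[24.8, -0.2], [1.5, -25.3], [1.4, 24.7], [-25.2, -0.3]]
 dx 50.0 cx -0.1999999999999993 dy 50.0 cy -0.3000000000000007
low [[30.1, -0.6], [2.5, -30.0], [2.4, 28.7], [21.9, -0.6], [4.3, -21.8], [4.2, 20.5]]
held [[17.3, -0.2], [0.7, -17.4], [0.6, 17.0], [-17.5, -0.3]]
 dx 34.8 cx -0.09999999999999964 dy 34.4 cy -0.1999999999999993
low []
held [[25.8, -0.2], [2.9, -24.8], [2.8, 24.3], [-23.3, -0.3]]
 dx 49.1 cx 1.25 dy 49.1 cy -0.25
low [[30.1, -0.6], [2.5, -30.0], [2.4, 28.7], [21.9, -0.6], [4.3, -21.8], [4.2, 20.5]]
held [[18.4, -0.3], [2.1, -17.1], [2.0, 16.7], [-15.8, -0.3]]
 dx 34.2 cx 1.299999999999999 dy 33.8 cy -0.20000000000000107
low []
[ 0.15647845  0.16282984 83.19145061]
```

Emit:
{"method": "drive_tool", "body": {"moves": [[[-0.3,-0.3,-1],0],[[-0.3,-0.3,-5],0],[[-0.3,-0.3,-10],0],[[-0.3,-0.3,-16],0],[[-0.3,-0.3,-22],0],[[-0.3,-0.3,-27],0],[[-0.3,-0.3,-29],0],[[-0.3,-0.3,-29],0]]}}

```text
time: 29.77
tool_pos: [643.1, -121.0, 186.5]
tcp_rot: [-180.0, -0.1, 159.1]
ft_force: [-1.0, 0.7, -1.1]
finger_gap: 49.2
```

Emit:
{"method": "drive_tool", "body": {"moves": [[[0,0,-0.3],0],[[0,0,-0.7],0],[[0,0,-1.2],0],[[0,0,-1.8],0],[[0,0,-2.4],0],[[0,0,-2.8],0],[[0,0,-3],0],[[0,0,-3],0]]}}

```text
time: 30.43
tool_pos: [643.6, -121.1, 184.7]
tcp_rot: [180.0, -0.0, 159.1]
ft_force: [0.3, -0.0, -0.6]
finger_gap: 49.4
```

```bash
python3 - <<'E'
from m import *
q=r.sense();print(q['time'],q['tool_pos'],q['tcp_rot'],q['finger_gap'],q['ft_force'])
s=snap('wrist','w13');s2=snap('scene','s13')
d=np.hstack([cv2.resize(s['pixels'][190:440,200:440],None,fx=1.6,fy=1.6),cv2.resize(s2['pixels'][250:350,280:380],(400,400),interpolation=0)]);cv2.imwrite('pics/c13.png',d[:,:,::-1])
E
```

```text
30.4333 [ 643.57782093 -121.13712203  184.70459882] [ 1.79999848e+02 -9.50348070e-03  1.59097457e+02] 49.37912102164165 [ 0.29110896 -0.01234134 -0.57945432]
```

View pics/c13.png

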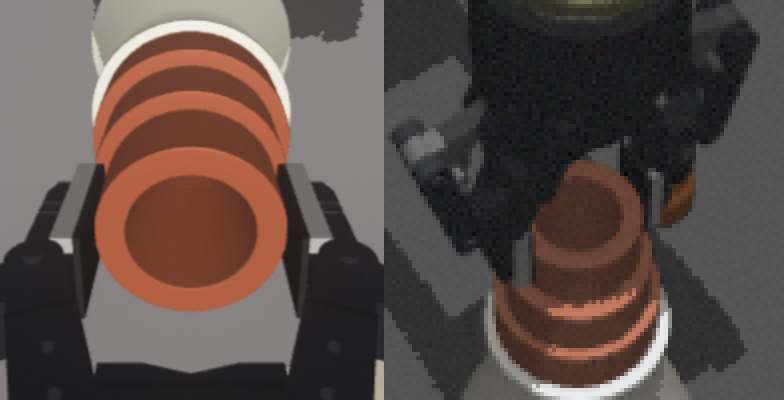

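Both crops show the small sleeve upright and on axis, with its skirt in the medium bore.

Emit:
{"method": "drive_tool", "body": {"moves": [[[0,0,-0.3],0],[[0,0,-0.7],0],[[0,0,-1.1],0],[[0,0,-1.5],0],[[0,0,-1.8],0],[[0,0,-2],0],[[0,0,-2],0],[[0,0,-2],0]]}}

```text
time: 31.2
tool_pos: [643.6, -121.2, 182.8]
tcp_rot: [-180.0, -0.0, 159.1]
ft_force: [-0.0, -0.1, -0.3]
finger_gap: 49.3
```

Emit:
{"method": "drive_tool", "body": {"moves": [[[0,0,-0.2],0],[[0,0,-0.4],0],[[0,0,-0.6],0],[[0,0,-0.6],0],[[0,0,-0.6],0],[[0,0,-0.6],0],[[0,0,-0.6],0],[[0,0,-0.6],0]]}}

```text
time: 31.87
tool_pos: [643.6, -121.2, 182.2]
tcp_rot: [-180.0, 0.0, 159.1]
ft_force: [-1.0, -0.5, -0.4]
finger_gap: 49.3
```

Emit:
{"method": "drive_tool", "body": {"moves": [[[0,0,-0.2],0],[[0,0,-0.4],0],[[0,0,-0.5],0],[[0,0,-0.5],0],[[0,0,-0.5],0],[[0,0,-0.5],0],[[0,0,-0.5],0],[[0,0,-0.5],0]]}}

```text
time: 32.53
tool_pos: [643.6, -121.2, 181.7]
tcp_rot: [180.0, -0.0, 159.1]
ft_force: [0.7, 1.2, -0.9]
finger_gap: 48.9
```

Emit:
{"method": "drive_tool", "body": {"moves": [[[0,0,-0.2],0],[[0,0,-0.4],0],[[0,0,-0.5],0],[[0,0,-0.5],0],[[0,0,-0.5],0],[[0,0,-0.5],0],[[0,0,-0.5],0],[[0,0,-0.5],0]]}}

```text
time: 33.2
tool_pos: [643.7, -121.2, 181.3]
tcp_rot: [180.0, 0.0, 159.1]
ft_force: [0.1, 0.5, 0.5]
finger_gap: 49.2
```

Emit:
{"method": "drive_tool", "body": {"moves": [[[0,0,-0.2],0],[[0,0,-0.4],0],[[0,0,-0.4],0],[[0,0,-0.4],0],[[0,0,-0.4],0],[[0,0,-0.4],0],[[0,0,-0.4],0],[[0,0,-0.4],0]]}}

```text
time: 33.87
tool_pos: [643.7, -121.2, 181.2]
tcp_rot: [180.0, 0.0, 159.1]
ft_force: [-2.5, 0.1, 4.4]
finger_gap: 49.1
```

Contact at 181.2 (expected 181.2). Releasing.

Emit:
{"method": "drive_tool", "body": {"moves": [[[0,0,0],0],[[0,0,0],0],[[0,0,0],0],[[0,0,0],0],[[0,0,0],0],[[0,0,0],0],[[0,0,0],0],[[0,0,0],0]], "fingers": 59}}

```text
time: 34.53
tool_pos: [643.6, -121.2, 180.8]
tcp_rot: [180.0, -0.0, 159.1]
ft_force: [0.2, 1.1, -0.3]
finger_gap: 59.0
```

Emit:
{"method": "drive_tool", "body": {"moves": [[[0,0,3],0],[[0,0,10],0],[[0,0,22],0],[[0,0,36],0],[[0,0,48],0],[[0,0,56],0],[[0,0,60],0],[[0,0,60],0]]}}

```text
time: 35.2
tool_pos: [644.5, -121.4, 243.0]
tcp_rot: [180.0, 0.2, 159.1]
ft_force: [0.9, 0.4, 0.3]
finger_gap: 59.0
```

```bash
python3 - <<'E'
from m import *
q=r.sense();print(q['time'],q['tool_pos'],q['tcp_rot'],q['finger_gap'],q['ft_force'])
s2=snap('scene','s14')
d=cv2.resize(s2['pixels'][240:340,280:380],None,fx=6,fy=6,interpolation=0);cv2.imwrite('pics/s14d.png',d[:,:,::-1])
c=np.array([643.8,-120.6])
for nm,z,rad in (('small bottom',158,25),('small top',182,25),('med top',158,29.5)):
    pts=np.array([proj(s2,[c[0]+rad*np.cos(a),c[1]+rad*np.sin(a),z]) for a in np.linspace(0,6.28,90)])
    print(nm,(6*(pts.min(0)-[280,240])+3).round(),(6*(pts.max(0)-[280,240])+3).round())
E
```

```text
35.2 [ 644.45405694 -121.38970868  242.99925997] [1.79984144e+02 1.77075175e-01 1.59099272e+02] 59.00596574775269 [0.93069716 0.35229494 0.31714458]
small bottom [197. 359.] [387. 521.]
small top [195. 307.] [390. 471.]
med top [179. 346.] [404. 536.]
```

View pics/s14d.png

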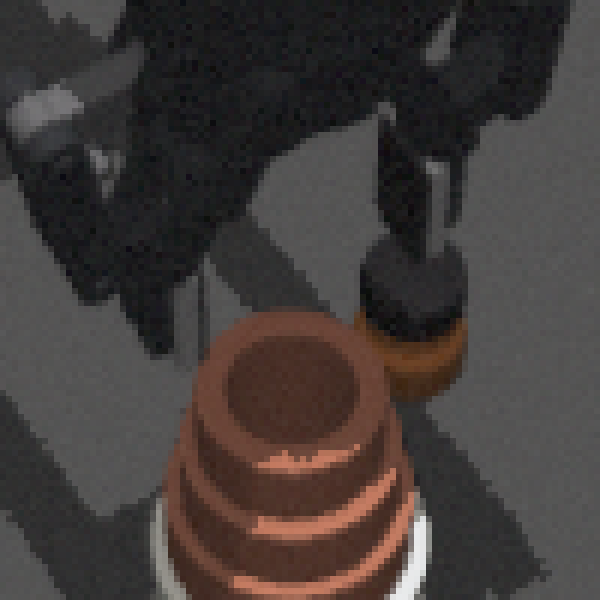

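Small ring y 310–473 against 307–471 predicted: seated. Now the crucible.

Emit:
{"method": "drive_tool", "body": {"moves": [[[-8,-4,0],0],[[-26,-14,0],0],[[-56,-31,0],0],[[-90,-50,0],0],[[-124,-68,0],0],[[-158,-87,0],0],[[-183,-101,0],0],[[-198,-109,0],0]], "fingers": 50}}

```text
time: 35.92
tool_pos: [442.1, -231.2, 239.5]
tcp_rot: [-180.0, -0.1, 159.0]
ft_force: [0.6, -0.4, 0.2]
finger_gap: 50.2
```

Emit:
{"method": "drive_tool", "body": {"moves": [[[-5,-3,-6],0],[[-7.4,-4.3,-24],0],[[-7.4,-4.3,-56],0],[[-7.4,-4.3,-90],0],[[-7.4,-4.3,-124],0],[[-7.4,-4.3,-149],0],[[-7.4,-4.3,-161],0],[[-7.4,-4.3,-164],0]]}}

```text
time: 36.58
tool_pos: [436.1, -232.7, 73.1]
tcp_rot: [179.9, -0.4, 159.1]
ft_force: [-0.5, 0.6, 0.1]
finger_gap: 50.1
```

Emit:
{"method": "drive_tool", "body": {"moves": [[[0,0,-3],0],[[0,0,-9],0],[[0,0,-16],0],[[0,0,-23],0],[[0,0,-29],0],[[0,0,-33],0],[[0,0,-34],0],[[0,0,-34],0]]}}

```text
time: 37.25
tool_pos: [438.0, -234.3, 42.4]
tcp_rot: [180.0, -0.0, 159.1]
ft_force: [0.2, 0.5, -0.6]
finger_gap: 49.9
```

```bash
python3 - <<'E'
from m import *
q=r.sense();print(q['time'],q['tool_pos'],q['tcp_rot'],q['finger_gap'],q['ft_force'])
s=snap('wrist','w15')
E
```

```text
37.25 [ 437.9772738 -234.3110773   42.378691 ] [ 1.79990104e+02 -4.24593046e-02  1.59096347e+02] 49.887521124782275 [ 0.19057532  0.45293815 -0.64906871]
```

View pics/w15.png

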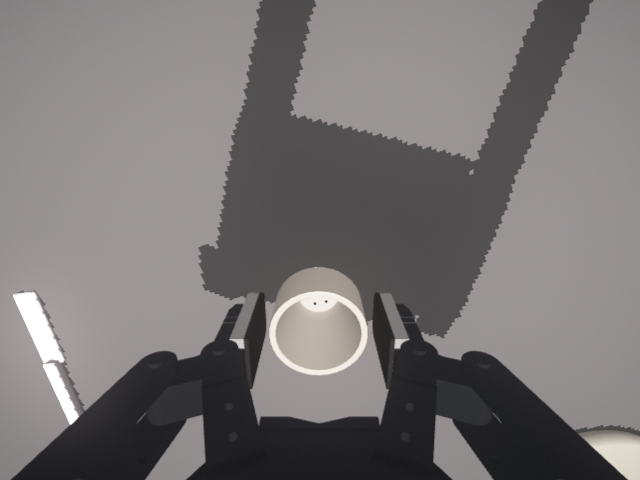

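The crucible is centred between the jaws at (319,333). Close and lift.

Emit:
{"method": "drive_tool", "body": {"moves": [[[0,0,0],0],[[0,0,0],0],[[0,0,0],0],[[0,0,0],0],[[0,0,0],0],[[0,0,0],0],[[0,0,0],0],[[0,0,0],0]], "fingers": 34}}

```text
time: 37.97
tool_pos: [438.6, -234.7, 43.2]
tcp_rot: [-180.0, 0.0, 159.1]
ft_force: [0.2, -0.5, 5.4]
finger_gap: 40.2
```

Emit:
{"method": "drive_tool", "body": {"moves": [[[0,0,4],0],[[0,0,14],0],[[0,0,40],0],[[0,0,76],0],[[0,0,114],0],[[0,0,152],0],[[0,0,182],0],[[0,0,198],0]]}}

```text
time: 38.63
tool_pos: [439.3, -235.2, 246.4]
tcp_rot: [-179.9, 0.3, 159.1]
ft_force: [0.6, -0.6, 0.3]
finger_gap: 40.1
```

Emit:
{"method": "drive_tool", "body": {"moves": [[[8,4,0],0],[[26,14,0],0],[[56,31,0],0],[[90,50,0],0],[[124,68,0],0],[[158,87,0],0],[[183,101,0],0],[[198,109,0],0]]}}

```text
time: 39.3
tool_pos: [637.9, -122.5, 238.9]
tcp_rot: [180.0, -0.1, 159.2]
ft_force: [0.6, -1.1, -0.3]
finger_gap: 40.0
```

Emit:
{"method": "drive_tool", "body": {"moves": [[[5,3,0],0],[[7.4,4.3,0],0],[[7.4,4.3,0],0],[[7.4,4.3,0],0],[[7.4,4.3,0],0],[[7.4,4.3,0],0],[[7.4,4.3,0],0],[[7.4,4.3,0],0]]}}

```text
time: 39.97
tool_pos: [643.4, -121.6, 241.1]
tcp_rot: [180.0, 0.0, 159.1]
ft_force: [-0.1, -0.4, -1.1]
finger_gap: 39.8
```

```bash
python3 - <<'E'
from m import *
q=r.sense();print(q['time'],q['tool_pos'],q['tcp_rot'],q['finger_gap'],q['ft_force'])
s=snap('wrist','w16')
d=cv2.resize(s['pixels'][190:440,200:440],None,fx=2.4,fy=2.4,interpolation=0);cv2.imwrite('pics/w16d.png',d[:,:,::-1])
E
```

```text
39.9667 [ 643.36628886 -121.6419559   241.13129579] [1.79999906e+02 2.57182610e-02 1.59057562e+02] 39.80855048409773 [-0.0821552  -0.43441295 -1.05112091]
```

View pics/w16d.png

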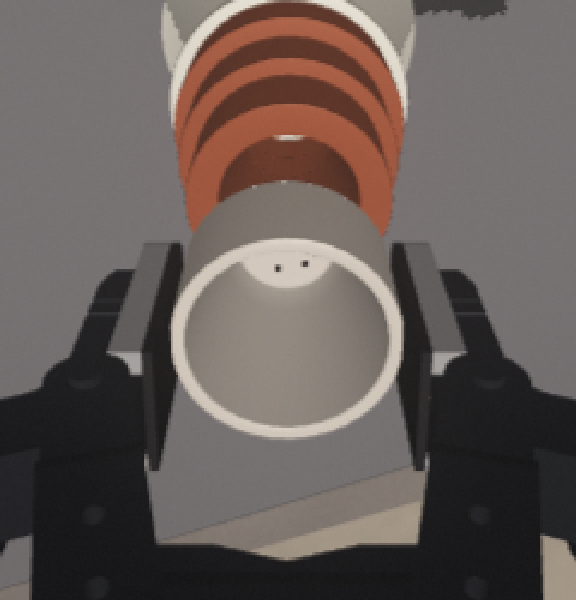

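```bash
python3 - <<'E'
from w import *
q=r.sense()
for z in (238.5,240):
  T,t=meas('w16',[(287,239),(171,337),(403,337),(287,438)],z,[(289,103),(186,198),(394,198),(289,136),(218,195),(360,195)],182,q)
print(T.T@(np.array([643.8,-120.6,134])-t))
E
```

```text
held [[20.8, -0.4], [1.8, -20.6], [1.7, 19.7], [-19.8, -0.4]]
 dx 40.6 cx 0.5 dy 40.3 cy -0.45000000000000107
low [[25.6, 0.2], [1.7, -24.4], [1.6, 25.2], [17.5, 0.2], [2.5, -16.8], [2.4, 17.1]]
held [[21.6, -0.4], [2.8, -20.3], [2.7, 19.5], [-18.5, -0.4]]
 dx 40.1 cx 1.5500000000000007 dy 39.8 cy -0.40000000000000036
low [[25.6, 0.2], [1.7, -24.4], [1.6, 25.2], [17.5, 0.2], [2.5, -16.8], [2.4, 17.1]]
[6.60417424e-02 9.91973711e-01 1.07100571e+02]
```

Emit:
{"method": "drive_tool", "body": {"moves": [[[0.2,0.7,-1],0],[[0.2,0.7,-5],0],[[0.2,0.7,-10],0],[[0.2,0.7,-16],0],[[0.2,0.7,-22],0],[[0.2,0.7,-26],0],[[0.2,0.7,-28],0],[[0.2,0.7,-28],0]]}}

```text
time: 40.68
tool_pos: [643.4, -120.3, 211.6]
tcp_rot: [-180.0, -0.1, 159.1]
ft_force: [-0.4, -0.3, -1.3]
finger_gap: 40.2
```

Emit:
{"method": "drive_tool", "body": {"moves": [[[0,0,-0.3],0],[[0,0,-0.6],0],[[0,0,-1],0],[[0,0,-1.4],0],[[0,0,-1.8],0],[[0,0,-2],0],[[0,0,-2],0],[[0,0,-2],0]]}}

```text
time: 41.35
tool_pos: [643.8, -120.5, 210.8]
tcp_rot: [-180.0, -0.0, 159.1]
ft_force: [0.1, 0.3, -0.9]
finger_gap: 40.0
```

```bash
python3 - <<'E'
from m import *
q=r.sense();print(q['time'],q['tool_pos'],q['tcp_rot'],q['finger_gap'],q['ft_force'])
s=snap('wrist','w17');s2=snap('scene','s17')
d=np.hstack([cv2.resize(s['pixels'][190:440,200:440],None,fx=1.6,fy=1.6),cv2.resize(s2['pixels'][230:330,280:380],(400,400),interpolation=0)]);cv2.imwrite('pics/c17.png',d[:,:,::-1])
E
```

```text
41.35 [ 643.82853902 -120.48161169  210.76668588] [-1.79999133e+02 -1.81994298e-03  1.59098477e+02] 40.02546116144038 [ 0.08806175  0.30317434 -0.87413616]
```

View pics/c17.png

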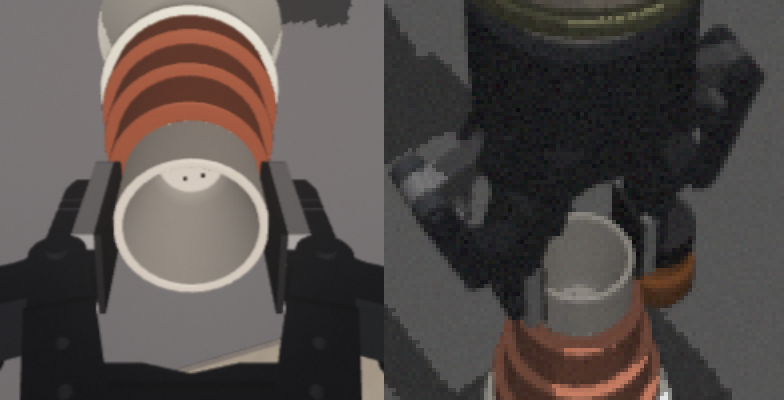

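The crucible is upright and on axis, its skirt in the small bore.

Emit:
{"method": "drive_tool", "body": {"moves": [[[0,0,-0.3],0],[[0,0,-0.6],0],[[0,0,-1],0],[[0,0,-1.4],0],[[0,0,-1.8],0],[[0,0,-2],0],[[0,0,-2],0],[[0,0,-2],0]]}}

```text
time: 42.12
tool_pos: [643.8, -120.5, 208.8]
tcp_rot: [-180.0, -0.0, 159.1]
ft_force: [-0.8, 0.1, 0.6]
finger_gap: 40.1
```

Emit:
{"method": "drive_tool", "body": {"moves": [[[0,0,-0.2],0],[[0,0,-0.4],0],[[0,0,-0.6],0],[[0,0,-0.8],0],[[0,0,-0.8],0],[[0,0,-0.8],0],[[0,0,-0.8],0],[[0,0,-0.8],0]]}}

```text
time: 42.78
tool_pos: [643.8, -120.5, 208.0]
tcp_rot: [180.0, 0.0, 159.1]
ft_force: [-0.0, 0.1, 0.4]
finger_gap: 40.0
```

Emit:
{"method": "drive_tool", "body": {"moves": [[[0,0,-0.2],0],[[0,0,-0.4],0],[[0,0,-0.4],0],[[0,0,-0.4],0],[[0,0,-0.4],0],[[0,0,-0.4],0],[[0,0,-0.4],0],[[0,0,-0.4],0]]}}

```text
time: 43.45
tool_pos: [643.8, -120.5, 207.6]
tcp_rot: [-180.0, -0.0, 159.1]
ft_force: [0.2, 1.0, 0.1]
finger_gap: 40.2
```

Emit:
{"method": "drive_tool", "body": {"moves": [[[0,0,-0.2],0],[[0,0,-0.4],0],[[0,0,-0.4],0],[[0,0,-0.4],0],[[0,0,-0.4],0],[[0,0,-0.4],0],[[0,0,-0.4],0],[[0,0,-0.4],0]]}}

```text
time: 44.12
tool_pos: [643.9, -120.5, 207.3]
tcp_rot: [180.0, 0.0, 159.1]
ft_force: [0.4, 0.2, 0.1]
finger_gap: 40.1
```

Emit:
{"method": "drive_tool", "body": {"moves": [[[0,0,-0.2],0],[[0,0,-0.4],0],[[0,0,-0.4],0],[[0,0,-0.4],0],[[0,0,-0.4],0],[[0,0,-0.4],0],[[0,0,-0.4],0],[[0,0,-0.4],0]]}}

```text
time: 44.78
tool_pos: [644.0, -120.5, 207.2]
tcp_rot: [180.0, 0.0, 159.1]
ft_force: [-1.1, 0.9, 5.5]
finger_gap: 39.9
```

Contact at 207.2, exactly as predicted. Release and retreat.

Emit:
{"method": "drive_tool", "body": {"moves": [[[0,0,0],0],[[0,0,0],0],[[0,0,0],0],[[0,0,0],0],[[0,0,0],0],[[0,0,0],0],[[0,0,0],0],[[0,0,0],0]], "fingers": 50}}

```text
time: 45.45
tool_pos: [643.8, -120.5, 206.7]
tcp_rot: [-180.0, -0.0, 159.1]
ft_force: [0.6, 0.3, 0.2]
finger_gap: 50.1
```

Emit:
{"method": "drive_tool", "body": {"moves": [[[0,0,3],0],[[0,0,10],0],[[0,0,22],0],[[0,0,36],0],[[0,0,48],0],[[0,0,56],0],[[0,0,60],0],[[0,0,60],0]]}}

```text
time: 46.12
tool_pos: [644.6, -120.7, 269.0]
tcp_rot: [180.0, 0.2, 159.1]
ft_force: [0.5, 0.7, 0.1]
finger_gap: 50.0
```

Emit:
{"method": "drive_tool", "body": {"moves": [[[-5,5,0],0],[[-15,15,0],0],[[-35,35,0],0],[[-60,60,0],0],[[-85,85,0],0],[[-105,105,0],0],[[-116,116,0],0],[[-120,120,0],0]]}}

```text
time: 46.78
tool_pos: [521.6, 1.6, 265.9]
tcp_rot: [-180.0, -0.1, 159.2]
ft_force: [0.3, -0.3, -1.0]
finger_gap: 49.9
```

Emit:
{"method": "drive_tool", "body": {"moves": [[[0,5,0],0],[[0,15,0],0],[[0,35,0],0],[[0,60,0],0],[[0,85,0],0],[[0,105,0],0],[[0,116,0],0],[[0,120,0],0]]}}

```text
time: 47.45
tool_pos: [524.1, 121.0, 266.3]
tcp_rot: [-180.0, -0.0, 159.2]
ft_force: [0.0, 0.8, 0.3]
finger_gap: 50.0
```

```bash
python3 - <<'E'
from m import *
q=r.sense();print(q['time'],q['tool_pos'],q['finger_gap'],q['ft_force'])
s2=snap('scene','s18');t=snap('top','t18')
d=np.hstack([cv2.resize(s2['pixels'][250:400,270:390],(400,500),interpolation=0),cv2.resize(t['pixels'][110:260,310:430],(400,500),interpolation=0)]);cv2.imwrite('pics/c18.png',d[:,:,::-1])
c=np.array([643.8,-120.6])
for nm,z,rad in (('cruc top',206,20.5),('small top',182,25),('med top',158,29.5),('large top',134,34),('rim',110,38.5)):
  for s,o in ((s2,[270,250]),(t,[310,110])):
    pts=np.array([proj(s,[c[0]+rad*np.cos(a),c[1]+rad*np.sin(a),z]) for a in np.linspace(0,6.28,90)])
    print(nm,(3.333*(pts.min(0)-o)+1.7).round(),(3.333*(pts.max(0)-o)+1.7).round())
E
```

```text
47.45 [524.13071705 120.99543182 266.30436077] 50.009378923579895 [0.03790746 0.84718422 0.34259643]
cruc top [150. 115.] [242. 190.]
cruc top [178. 156.] [242. 219.]
small top [142. 137.] [250. 228.]
small top [167. 159.] [244. 234.]
med top [133. 159.] [258. 265.]
med top [157. 162.] [245. 249.]
large top [125. 179.] [265. 300.]
large top [147. 165.] [247. 263.]
rim [117. 198.] [273. 333.]
rim [138. 168.] [248. 277.]
```

View pics/c18.png

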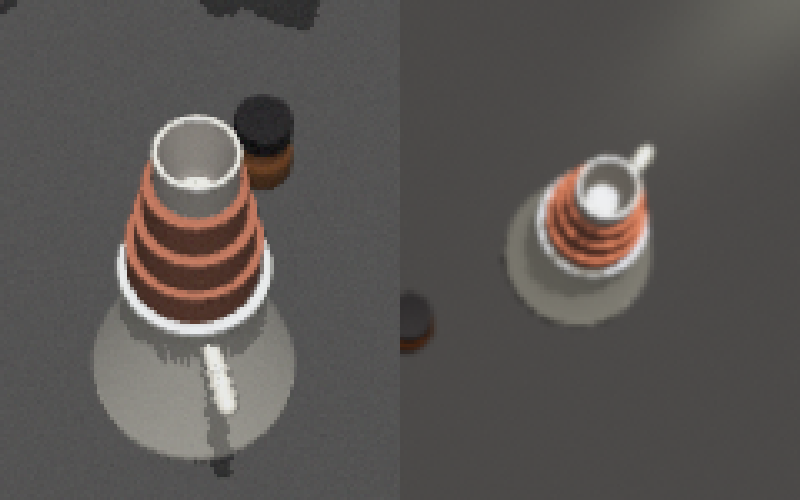

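View pics/s18.png

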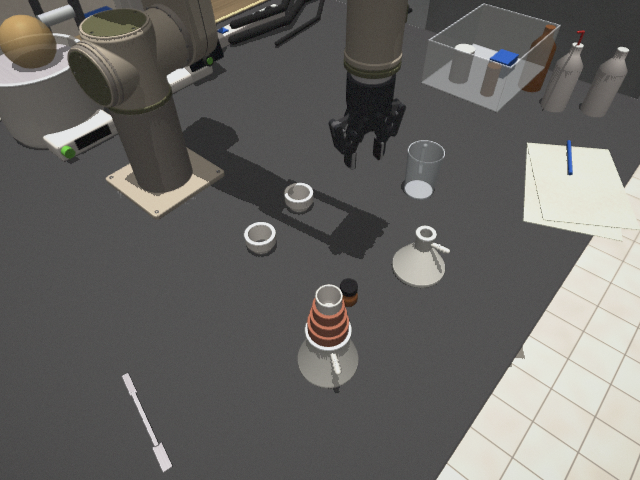

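The crucible ring spans x 150–243, y 115–190 in the scene crop against 150–242, 115–190 predicted. The lower rings match their predictions too, all is upright, and the bystanders are where they were. Handing in.

```bash
python3 -c "
from bench import r
print(r.hand_in())"
```

```text
the job is handed in; nothing more can be done
None
```

The filtration stack is assembled on the wide-necked flask and handed in at about 47.5 s of the 106 s allowed. I placed the large sleeve, medium sleeve, small sleeve and crucible in that order. Each was lowered slowly until light contact, released, and checked before the next; the contact readings were 1.9, 3.3, 4.4 and 5.5 N.

- **Seating:** The last three made contact at TCP heights of 156.0, 181.2 and 207.2 mm, within 0.2 mm of their predicted seated heights.
- **Final pictures:** The rings match the outlines predicted for seated parts to about a pixel. The stack is upright with the gripper clear. The jar, jug and spatula look unmoved, judged by eye only.
- **What disagreed:** I gripped the large sleeve while the arm was still overshooting, about 5 mm off centre and 4 mm lower than planned. I found this in the wrist and scene pictures and corrected for it before seating. It then made contact at TCP 125.8 mm, where the corrected figure was about 125.5, and its ring matched the seated outline.
- **Side force:** The medium and small sleeves showed about 2.5–3 N sideways just before release. Their pictures afterwards showed them seated, with no sign of wedging.

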